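# Load a sprung tester with shaft collars until the pointer reaches its mark

## Task

Load the spring tester on the bench: put the steel shaft collars one at a time onto the pegs of its sprung pan, pressing each one fully home past the peg's spring balls, and stop adding as soon as the pan, left free, rests with its pointer clearly between the two long lines on the gauge column. Press gently: about 10 N is enough, 20 N of contact force on the pan is too much, and never drive the pan down onto its stop. Leave any collar that is not needed lying on the bench and do not disturb the other things.

Things in the scene. Friction and masses are not known exactly. Their poses are not given: they have to be found in the camera images.
- tester: the spring tester, fixed to the bench: grey foot plate 105x285 mm (16 mm high) and at its right (-y) end a gauge column 46x44 mm, 125 mm high. Origin: on the bench, under the middle peg; its y axis runs along the row of pegs, away from the column. Over the foot plate hangs the sprung pan, a steel plate 74x190x6 mm with three upright pegs; nothing stands beside it on the long sides.
- peg_0 (a point): foot of the peg farthest from the column: its axis, at the pan's top surface; moves with the pan; z up. Pegs: 19 mm diameter, 31 mm high, tapered nose, in a row 62 mm apart along y. Two brass spring balls, centred 8 mm above the pan, stick out 4 mm on either side along x (+x and -x). A collar put on stops at the balls, underside 11 to 14 mm above the pan; its weight alone cannot pass them.
- peg_1 (a point): foot of the middle peg, like peg_0. Centred, a collar takes a total push of about 5 to 10 N (differs from day to day) to pass the balls; held 1 to 2 mm off it binds and takes more. Meanwhile the pan sinks about 3.3 mm per N, so the collar must be followed well below where the pan stood. When the balls give way the push falls off and the pan rises to the collar; its weight does the rest.
- peg_2 (a point): foot of the peg next to the column, like peg_0; its axis is 63 mm from the column's side
- pan (a joint): how far the pan has sunk, m: 0 at the top (top surface 105 mm above the bench), 0.072 on its stop. Spring 300 N/m, oil-damped (60 N s/m, settles in about 1 s). Empty it rests at 0.005 to 0.016; each collar adds about 0.0108. The dark pointer at the column end stands between the two long lines from 0.031 (upper) to 0.044 (lower). Two or three collars are needed.
- collar_0: steel shaft collar: a plain thick ring, 56 mm outside diameter, 22 mm bore, 20 mm high, about 0.33 kg, lying flat on the bench. Origin: centre of its underside, z up.
- collar_1: another such collar
- collar_2: another such collar
- tape_roll: roll of tape, 99 mm across, 36 mm high, lying flat; leave alone
- screw_jar: jar of screws with a yellow lid, 70 mm across, 88 mm high; leave alone
- pencil_0: red pencil, 178 mm long, lying among the collars along its y axis; leave alone
- wax_tin: round tin of wax, 72 mm across, 43 mm high; leave alone
There are look-alikes about, which are no part of the job. Leave any red or turquoise look-alike of the collar_2 alone.

How it is judged:
On the way, in this order (a step that is already met when the one before it is completed fails the run):
1. a first collar is pressed fully home on a peg ((((horizontal distance between collar_0 and peg_0 below 0.004 m and z of collar_0 in the frame of peg_0 between -0.003 and 0.003 m) or (horizontal distance between collar_0 and peg_1 below 0.004 m and z of collar_0 in the frame of peg_1 between -0.003 and 0.003 m) or (horizontal distance between collar_0 and peg_2 below 0.004 m and z of collar_0 in the frame of peg_2 between -0.003 and 0.003 m)) or ((horizontal distance between collar_1 and peg_0 below 0.004 m and z of collar_1 in the frame of peg_0 between -0.003 and 0.003 m) or (horizontal distance between collar_1 and peg_1 below 0.004 m and z of collar_1 in the frame of peg_1 between -0.003 and 0.003 m) or (horizontal distance between collar_1 and peg_2 below 0.004 m and z of collar_1 in the frame of peg_2 between -0.003 and 0.003 m)) or ((horizontal distance between collar_2 and peg_0 below 0.004 m and z of collar_2 in the frame of peg_0 between -0.003 and 0.003 m) or (horizontal distance between collar_2 and peg_1 below 0.004 m and z of collar_2 in the frame of peg_1 between -0.003 and 0.003 m) or (horizontal distance between collar_2 and peg_2 below 0.004 m and z of collar_2 in the frame of peg_2 between -0.003 and 0.003 m)))), for 0.2 s.
2. a second collar is pressed fully home on another peg (((((horizontal distance between collar_0 and peg_0 below 0.004 m and z of collar_0 in the frame of peg_0 between -0.003 and 0.003 m) or (horizontal distance between collar_0 and peg_1 below 0.004 m and z of collar_0 in the frame of peg_1 between -0.003 and 0.003 m) or (horizontal distance between collar_0 and peg_2 below 0.004 m and z of collar_0 in the frame of peg_2 between -0.003 and 0.003 m)) and ((horizontal distance between collar_1 and peg_0 below 0.004 m and z of collar_1 in the frame of peg_0 between -0.003 and 0.003 m) or (horizontal distance between collar_1 and peg_1 below 0.004 m and z of collar_1 in the frame of peg_1 between -0.003 and 0.003 m) or (horizontal distance between collar_1 and peg_2 below 0.004 m and z of collar_1 in the frame of peg_2 between -0.003 and 0.003 m))) or (((horizontal distance between collar_0 and peg_0 below 0.004 m and z of collar_0 in the frame of peg_0 between -0.003 and 0.003 m) or (horizontal distance between collar_0 and peg_1 below 0.004 m and z of collar_0 in the frame of peg_1 between -0.003 and 0.003 m) or (horizontal distance between collar_0 and peg_2 below 0.004 m and z of collar_0 in the frame of peg_2 between -0.003 and 0.003 m)) and ((horizontal distance between collar_2 and peg_0 below 0.004 m and z of collar_2 in the frame of peg_0 between -0.003 and 0.003 m) or (horizontal distance between collar_2 and peg_1 below 0.004 m and z of collar_2 in the frame of peg_1 between -0.003 and 0.003 m) or (horizontal distance between collar_2 and peg_2 below 0.004 m and z of collar_2 in the frame of peg_2 between -0.003 and 0.003 m))) or (((horizontal distance between collar_1 and peg_0 below 0.004 m and z of collar_1 in the frame of peg_0 between -0.003 and 0.003 m) or (horizontal distance between collar_1 and peg_1 below 0.004 m and z of collar_1 in the frame of peg_1 between -0.003 and 0.003 m) or (horizontal distance between collar_1 and peg_2 below 0.004 m and z of collar_1 in the frame of peg_2 between -0.003 and 0.003 m)) and ((horizontal distance between collar_2 and peg_0 below 0.004 m and z of collar_2 in the frame of peg_0 between -0.003 and 0.003 m) or (horizontal distance between collar_2 and peg_1 below 0.004 m and z of collar_2 in the frame of peg_1 between -0.003 and 0.003 m) or (horizontal distance between collar_2 and peg_2 below 0.004 m and z of collar_2 in the frame of peg_2 between -0.003 and 0.003 m))))), for 0.2 s.
At the end, for the whole second after the job is handed in: the free pan is at rest with its pointer between the two long lines (sunk 31 to 44 mm); every collar on the tester is fully home on a peg of its own (underside within 3 mm of the pan, within 4 mm of the peg's axis), and any other collar lies flat on the bench (value of joint pan between 0.031 and 0.044 m and velocity of joint pan between -0.004 and 0.004 m/s and (((horizontal distance between collar_0 and peg_0 below 0.004 m and z of collar_0 in the frame of peg_0 between -0.003 and 0.003 m) or (horizontal distance between collar_0 and peg_1 below 0.004 m and z of collar_0 in the frame of peg_1 between -0.003 and 0.003 m) or (horizontal distance between collar_0 and peg_2 below 0.004 m and z of collar_0 in the frame of peg_2 between -0.003 and 0.003 m)) or (height (world z) of collar_0 below 0.006 m and angle between collar_0's own z axis and vertical below 0.1 rad and horizontal distance between collar_0 and tester above 0.08 m)) and (((horizontal distance between collar_1 and peg_0 below 0.004 m and z of collar_1 in the frame of peg_0 between -0.003 and 0.003 m) or (horizontal distance between collar_1 and peg_1 below 0.004 m and z of collar_1 in the frame of peg_1 between -0.003 and 0.003 m) or (horizontal distance between collar_1 and peg_2 below 0.004 m and z of collar_1 in the frame of peg_2 between -0.003 and 0.003 m)) or (height (world z) of collar_1 below 0.006 m and angle between collar_1's own z axis and vertical below 0.1 rad and horizontal distance between collar_1 and tester above 0.08 m)) and (((horizontal distance between collar_2 and peg_0 below 0.004 m and z of collar_2 in the frame of peg_0 between -0.003 and 0.003 m) or (horizontal distance between collar_2 and peg_1 below 0.004 m and z of collar_2 in the frame of peg_1 between -0.003 and 0.003 m) or (horizontal distance between collar_2 and peg_2 below 0.004 m and z of collar_2 in the frame of peg_2 between -0.003 and 0.003 m)) or (height (world z) of collar_2 below 0.006 m and angle between collar_2's own z axis and vertical below 0.1 rad and horizontal distance between collar_2 and tester above 0.08 m)) and linear speed of each of collar_0, collar_1, collar_2 below 0.01 m/s); the robot touches nothing.
It fails at once if the pan is driven onto its stop (sunk more than 70 mm) (value of joint pan above 0.07 m).
It fails at once if the contact force between a collar and the pan (its pegs and spring balls included) passes 20 N (contact force between any of collar_0, collar_1, collar_2 and pan above 20 N).
It fails at once if the fingers press on the pan with more than 20 N (contact force between the arm and pan above 20 N).
It fails at once if another thing is moved more than 30 mm (distance of any of tape_roll, screw_jar, pencil_0, wax_tin from where it was at the start of the episode above 0.03 m).
It also fails if it takes over 72 s, if anything falls off the work surface, if the arm or the gripper's body presses on something with over 40 N, if the wrist force passes 120 N, or if a joint passes its speed limit or range.

## Robot

A 6-joint arm with a two-finger parallel gripper is mounted at the origin on a cart in front of the work surface, level with it; the furniture and walls round the work are solid. World frame = base frame: x ahead of the robot, y to its left, z up, the work surface at z = 0. Lengths are in m, angles in rad, forces in N, time in s.
With the tool pointing down it reaches from about 0.25 to 0.725 m from the base axis. Payload 4 kg.
Tool frame: the origin (TCP) lies midway between the tips of the shut fingers; the grasp point (between the pads) lies 19 mm behind it; z points along the fingers, y is the line along which they close (so a half turn about z gives the same grasp; the last joint's range is limited). The gripper opens to 85 mm and grips with 20 to 120 N. Pads are 22 mm wide; open, the fingers measure 114 mm over their backs; the gripper's body (76 mm by 85 mm) begins 54 mm behind the grasp point. The pads swing forward as they close: fully open they stand 13 mm farther back than shut.
Start: joints at [1.338, 0.241, 0.005, 1.335, 0, 1.571], TCP at [0.115, 0.487, 0.231] pointing down, gripper open.
Joint ranges: [-2.72, 2.72], [-1.05, 1.87], [-1.09, 1.28], [-1.99, 2.15], [-1.42, 1.44], [-3.14, 3.14]. Speed limits (rad/s): [2.79, 2.79, 3.14, 3.14, 3.14, 3.14].

## Interface

Orientations are given as a unit quaternion [x, y, z, w].
In Python, from workcell import get_obs, camera, job_done, silhouettes gives the robot as it stands. The module is installed in compiled form; this text tells all that it offers.
- The arm moves only by the tool drive_tool, never from a script. Its argument "increments" is a list of rows, each a list of 3 entries, a list of its own where there are three numbers: the shift along the world's x, y, z in mm, then the turn, a rotation vector about the world's x, y, z in degrees, then the opening, from 0 (shut) to 1 (fully open). A call has 1 to 8 rows; each row shifts and turns the commanded pose from where the row before left it; what a row does not reach is not made up. A row lasts 1/12 s, in which the tool goes at most 41.7 mm and 7.16 degrees, less where a joint would pass 70% of its speed; a pose out of reach is approached as far as the arm can. A call is refused whole if a number of a shift passes 41.7 or a number of a turn 7.16, either way. A call with a gripper value outside its range is refused whole. The fingers move at their own pace and stop on an object; the grip force is fixed at half the most. Time passes only in rows, so rows that do not move let the fingers close. It gives the time, the measured TCP pose, the force, the opening and the grip force at its end, in the units of the state.
- get_obs(): the state, without advancing time (a new reading comes with each control period).
- camera(name): name is "scene" or "top" or "wrist"; returns a dict with "image" (400x640x3 uint8, red, green, blue), "K" (3x3 intrinsics, pixels), "k1" (the pictures are not rectified: a ray, as slopes to the right and down, at radius r is drawn at 1 + k1 r^2 times it, then the intrinsics apply), "view" (4x4, takes a point from world to camera coordinates). Camera axes: x right, y down, z forward; pixel columns grow to the right and rows downward; lengths in m; the calibration is good to about 2 mm. A picture is of the moment at which its call begins. There is no depth.
- job_done(): hands the job in; it is judged then, once.
Trained networks look in a picture, given as the dict that the camera call returned (one of the last four; its "shot" number tells which), for a name from the list of things; names that differ only in an ending like _2 or _b are one class to them, and where a whole thing is asked for, a point or a joint stands for the part that bears it (a point fixed in the world has none). Each returns a list of dicts, best first, with "conf" (0 to 1); they miss things now and then, are a little off and sometimes report something else, mostly with a low value. They report only what shows in the picture. A call takes as long as a camera call. They do not tell look-alikes from the thing itself.
- silhouettes(query, picture): "region" (400x640 bool, what is visible of it) and "bbox" ([left, top, right, bottom] in pixels, round what is visible of it).
The state is a dict: "clock": time; "joint_pos": joint angles; "joint_vel": joint speeds; "tau": joint torques, N m; "eef_pos": TCP position; "tool_rot": TCP orientation; "ft_force": force on the tool from outside, world axes, zero at the start; "ft_torque": the same for the moment, N m; "grip_width": finger opening in m; "grasp_force": force on a finger pad.
Only numpy, scipy, OpenCV 4.12 (cv2) and the standard library are available. Lean on these libraries where they do the work, as an engineer would, in place of code of your own. Each camera call takes 0.05 s, during which the arm holds its last target. There are 200 camera calls.

## Working session

There is one attempt and no reset: what is moved stays moved. The work goes in short steps, Python scripts to look and compute and a tool call to move; the robot and the scene stay as the last step left them, time stands still between calls to the robot, and variables do not carry over. Pictures are saved under pics/ and viewed, at most 10 in all, crops included, and the job is handed in when it is done.

Besides the shell and the picture viewer there is one more tool, called after ">>>" by a JSON object that holds its "name" and its "arguments". drive_tool: Moves the arm, as the interface text tells. Its arguments: {"type":"object","properties":{"increments":{"type":"array"}},"required":["increments"]}

```bash
mkdir -p pics; cat > h.py <<'E'
import numpy as np, cv2
from workcell import get_obs, camera, job_done, silhouettes
def save(p,n): cv2.imwrite('pics/'+n,cv2.cvtColor(p['image'],cv2.COLOR_RGB2BGR))
def ray(p,uv):
    K=np.array(p['K']);V=np.array(p['view']);k=p['k1']
    d=np.array([(uv[0]-K[0,2])/K[0,0],(uv[1]-K[1,2])/K[1,1]]);s=d.copy()
    for _ in range(20): s=d/(1+k*(s@s))
    R=V[:3,:3];return -R.T@V[:3,3],R.T@np.array([s[0],s[1],1])
def at_z(p,uv,z):
    o,d=ray(p,uv);return o+d*(z-o[2])/d[2]
def proj(p,X):
    K=np.array(p['K']);V=np.array(p['view']);c=V[:3,:3]@np.array(X)+V[:3,3];s=c[:2]/c[2];s=s*(1+p['k1']*(s@s))
    return np.array([K[0,0]*s[0]+K[0,2],K[1,1]*s[1]+K[1,2]])
E
python3 - <<'E'
from h import *
o=get_obs();print(o['clock'],o['eef_pos'],o['tool_rot'],o['ft_force'],o['grip_width'])
for n in['top','scene']:
    p=camera(n);save(p,n+'0.png')
    print(n,'cam',np.round(-np.array(p['view'])[:3,:3].T@np.array(p['view'])[:3,3],3))
    for q in['collar_0','tester','peg_0','tape_roll','screw_jar','pencil_0','wax_tin']:
        for r in silhouettes(q,p):
            b=r['bbox'];u=[(b[0]+b[2])/2,(b[1]+b[3])/2];print(q,round(r['conf'],2),np.round(b),np.round(at_z(p,u,0.01),3)[:2],np.median(p['image'][r['region']],axis=0))
E
```

```text
0.0 [0.11519903 0.48587518 0.23039329] [ 1.16125663e-01  9.93233953e-01 -1.06140094e-03 -1.33078611e-04] [-0.0661743   0.83216116 -0.29421814] 0.0852266727343438
top cam [0.376 0.163 1.476]
collar_0 0.85 [289. 270. 309. 291.] [0.346 0.228] [ 49. 147. 134.]
collar_0 0.81 [193. 236. 217. 254.] [0.444 0.496] [183.  37.  34.]
collar_0 0.74 [255. 239. 273. 259.] [0.434 0.328] [182. 170. 161.]
collar_0 0.64 [303. 181. 321. 208.] [0.593 0.194] [176.5 164.  155. ]
collar_0 0.5 [325. 251. 342. 272.] [0.401 0.129] [181. 168. 159.]
collar_0 0.49 [360. 258. 379. 279.] [0.382 0.028] [186.  39.  36.]
tester 0.77 [361. 201. 472. 247.] [ 0.51  -0.107] [119. 114. 110.]
tester 0.24 [324. 251. 342. 271.] [0.401 0.131] [182. 170. 161.]
peg_0 0.97 [369. 203. 454. 235.] [ 0.524 -0.093] [166. 154. 145.]
tape_roll 0.61 [246. 136. 280. 168.] [0.716 0.34 ] [124.  94.  64.]
screw_jar 0.86 [224. 185. 249. 217.] [0.571 0.411] [211. 139.  49.]
pencil_0 0.83 [268. 223. 326. 231.] [0.497 0.235] [154.  34.  30.]
wax_tin 0.64 [423. 140. 448. 170.] [ 0.712 -0.164] [42. 71. 41.]
wax_tin 0.37 [365. 204. 459. 236.] [ 0.5
[... 315 characters left out ...]
 ] [212.  14.   9.]
collar_0 0.51 [291. 231. 307. 244.] [0.587 0.205] [223. 210. 198.]
tester 0.65 [336. 182. 370. 227.] [ 0.597 -0.077] [200. 195. 178.]
peg_0 0.66 [344. 188. 367. 201.] [ 0.642 -0.153] [240. 231. 219.]
tape_roll 0.94 [216. 228. 250. 254.] [0.724 0.342] [171. 127.  77.]
tape_roll 0.53 [239. 236. 266. 280.] [0.608 0.373] [212. 177. 129.]
screw_jar 0.81 [240. 238. 266. 275.] [0.612 0.366] [213. 178. 129.]
screw_jar 0.42 [349. 185. 368. 202.] [ 0.638 -0.165] [240.  231.  216.5]
pencil_0 0.78 [294. 242. 338. 264.] [0.49  0.245] [246.  72.  45.]
wax_tin 0.56 [332. 175. 355. 196.] [ 0.724 -0.191] [133.5 155.   90. ]
wax_tin 0.24 [293. 242. 336. 263.] [0.495 0.244] [247.  62.  42.]
```

```bash
python3 - <<'E'
import cv2
a=cv2.imread('pics/top0.png')[120:310,170:490];cv2.imwrite('pics/t0c.png',cv2.resize(a,None,fx=2.5,fy=2.5,interpolation=cv2.INTER_CUBIC))
E
```

```text
(no output)
```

View pics/t0c.png

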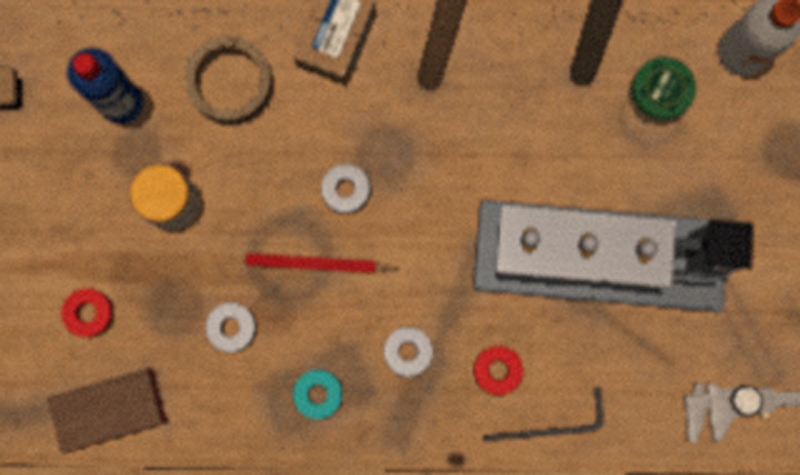

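>>> {"name": "drive_tool", "arguments": {"increments": [[[22,-28,0],[0,0,-6.8],0.85],[[22,-28,0],[0,0,-6.8],0.85],[[22,-28,0],[0,0,-6.8],0.85],[[22,-28,0],[0,0,-6.8],0.85],[[22,-28,0],[0,0,-6.8],0.85],[[22,-28,0],[0,0,-6.8],0.85],[[22,-28,0],[0,0,-6.8],0.85],[[22,-28,0],[0,0,-6.8],0.85]]}}

```text
clock: 1.47
eef_pos: [0.2921, 0.2611, 0.2316]
tool_rot: [0.56, 0.829, 0.0, 0.0]
ft_force: [0.7, 0.9, 1.2]
grip_width: 0.0725
grasp_force: 0.0
```

>>> {"name": "drive_tool", "arguments": {"increments": [[[22,-28,0],[0,0,-6.8],0.85],[[22,-28,0],[0,0,-6.8],0.85],[[22,-28,0],[0,0,-6.8],0.85],[[22,-28,0],[0,0,-6.0],0.85],[[22,-20,0],[0,0,0],0.85],[[0,0,0],[0,0,0],0.85]]}}

```text
clock: 1.97
eef_pos: [0.4047, 0.1274, 0.2315]
tool_rot: [0.734, 0.679, 0.001, 0.001]
ft_force: [1.1, 0.4, 0.4]
grip_width: 0.0726
grasp_force: 0.0
```

```bash
cat >> h.py <<'E'
def fit(p,q='collar_0',z=0.02):
    out=[]
    for r in silhouettes(q,p):
        m=r['region'].astype(np.uint8);c=max(cv2.findContours(m,cv2.RETR_EXTERNAL,cv2.CHAIN_APPROX_NONE)[0],key=len)
        if len(c)<5: continue
        e=cv2.fitEllipse(c);out.append((round(r['conf'],2),np.round(e[0],1),np.round(e[1],1),np.round(at_z(p,e[0],z),4)[:2],np.median(p['image'][r['region']],axis=0)))
    return out
E
python3 - <<'E'
from h import *
o=get_obs();print(o['clock'],o['eef_pos'],o['tool_rot'],o['ft_force'],o['grip_width'],o['joint_pos'])
p=camera('wrist');save(p,'w1.png');V=np.array(p['view']);print(V,p['K'],p['k1'],-V[:3,:3].T@V[:3,3])
for f in fit(p):print(f)
E
```

```text
1.9667 [0.40467512 0.12738852 0.23146582] [7.34360356e-01 6.78758276e-01 6.44751773e-04 1.28662474e-03] [1.07100211 0.44234583 0.35149686] 0.07263823354944898 [ 3.06244515e-01  8.87632732e-02 -1.78615045e-01  1.30115558e+00
 -1.77929213e-03  1.95569240e+00]
[[ 0.99688762 -0.07879211  0.00262254 -0.3936851 ]
 [-0.07571355 -0.94760812  0.31033259  0.11132574]
 [-0.02196662 -0.30956527 -0.95062443  0.42954585]
 [ 0.          0.          0.          1.        ]] [[314.51212066   0.         316.97083253]
 [  0.         314.51212066 204.1280303 ]
 [  0.           0.           1.        ]] 0.006988565213896355 [0.41032434 0.20744637 0.37482123]
(0.89, array([481.5,  87.1]), array([51.2, 60.9]), array([0.5857, 0.2078]), array([221., 213., 201.]))
(0.75, array([261.4,  77.8]), array([51.8, 58.1]), array([0.355 , 0.2353]), array([115., 208., 192.]))
(0.73, array([305.6, 248.8]), array([42.6, 44.2]), array([0.3835, 0.0347]), array([140.,  64.,  54.]))
(0.67, array([314.9, 169.1]), array([46.3, 48.9]), array([0.403 , 0.1342]), array([145., 133., 120.]))
(0.24, array([418.3, 292.7]), array([103. , 163.1]), array([ 0.5244, -0.0399]), array([159., 156., 149.]))
```

View pics/w1.png

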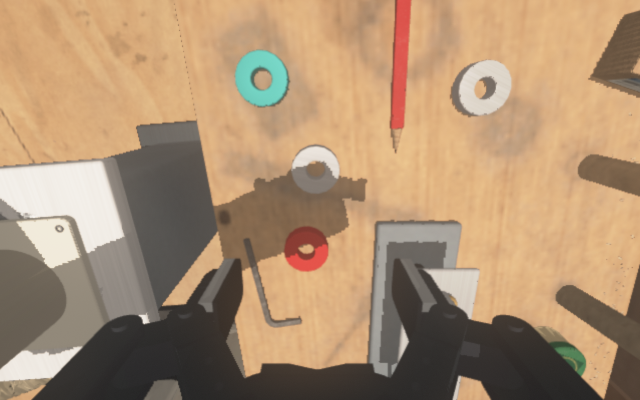

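>>> {"name": "drive_tool", "arguments": {"increments": [[[-2,-18,-25],[0,0,0],0.85],[[-2,-18,-25],[0,0,0],0.85],[[-2,-18,-20],[0,0,0],0.85],[[-2,-19,-11],[0,0,0],0.85],[[0,0,0],[0,0,0],0.85],[[0,0,0],[0,0,0],0.85]]}}

```text
clock: 2.57
eef_pos: [0.3922, 0.058, 0.15]
tool_rot: [0.732, 0.681, -0.0, -0.001]
ft_force: [0.4, 0.9, 0.5]
grip_width: 0.0727
grasp_force: 0.0
```

```bash
cat >> h.py <<'E'
def near(p,q='collar_0',z=0.02,n=3):
    L=[f for f in fit(p,q,z)];L.sort(key=lambda f:np.hypot(f[1][0]-316,f[1][1]-102));o=get_obs()
    for f in L[:n]: print(f, 'rel TCP',np.round((f[3]-np.array(o['eef_pos'])[:2])*1000,1))
    return L
def st():
    o=get_obs();print(np.round(o['clock'],2),np.round(o['eef_pos'],4),np.round(o['tool_rot'],4),np.round(o['ft_force'],2),round(o['grip_width'],4),round(o['grasp_force'],1))
E
python3 - <<'E'
from h import *
st();p=camera('wrist');save(p,'w2.png');near(p)
E
```

```text
2.57 [0.3922 0.058  0.15  ] [ 7.321e-01  6.812e-01 -5.000e-04 -7.000e-04] [0.35 0.91 0.51] 0.0727 0.0
(0.8, array([324.4, 106.8]), array([66.9, 69.8]), array([0.4033, 0.1336]), array([233., 226., 218.])) rel TCP [ 9.4 74.9]
(0.91, array([253.6,   6.6]), array([16.7, 57.7]), array([0.3545, 0.2096]), array([ 91., 145., 133.])) rel TCP [-39.4 150.9]
(0.74, array([310.2, 220.6]), array([57.6, 59. ]), array([0.3836, 0.0336]), array([134.,  58.,  49.])) rel TCP [-10.3 -25.1]
```

View pics/w2.png

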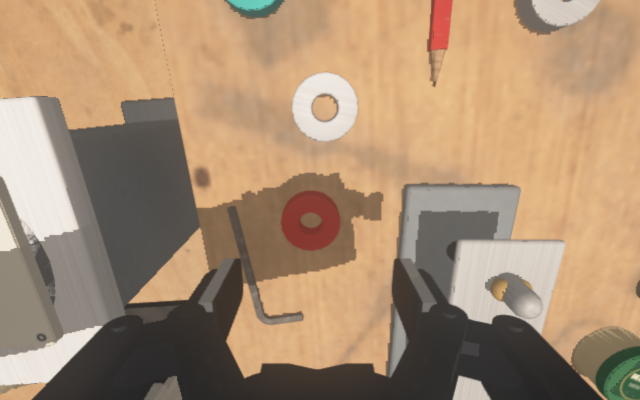

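>>> {"name": "drive_tool", "arguments": {"increments": [[[3,20,-10],[0,0,0],0.85],[[3,20,-25],[0,0,0],0.85],[[3,20,-30],[0,0,0],0.85],[[2,15.6,-30],[0,0,0],0.85],[[0,0,-25],[0,0,0],0.85],[[0,0,-18],[0,0,0],0.85],[[0,0,-9],[0,0,0],0.85],[[0,0,0],[0,0,0],0.85]]}}

```text
clock: 3.33
eef_pos: [0.4034, 0.1339, 0.0022]
tool_rot: [0.732, 0.682, -0.001, -0.001]
ft_force: [0.6, 0.0, 0.3]
grip_width: 0.0726
grasp_force: 0.0
```

>>> {"name": "drive_tool", "arguments": {"increments": [[[0,0,0],[0,0,0],0.5],[[0,0,0],[0,0,0],0.5],[[0,0,0],[0,0,0],0.5],[[0,0,0],[0,0,0],0.5],[[0,0,0],[0,0,0],0.5]]}}

```text
clock: 3.75
eef_pos: [0.4052, 0.1339, 0.0051]
tool_rot: [0.732, 0.681, 0.002, -0.0]
ft_force: [-3.0, 1.4, 6.3]
grip_width: 0.0536
grasp_force: 63.1
```

>>> {"name": "drive_tool", "arguments": {"increments": [[[0,0,3],[0,0,0],0.5],[[0,0,10],[0,0,0],0.5],[[0,0,25],[0,0,0],0.5],[[0,0,0],[0,0,0],0.5]]}}

```text
clock: 4.08
eef_pos: [0.4073, 0.1338, 0.0449]
tool_rot: [0.732, 0.681, 0.003, 0.002]
ft_force: [1.6, 0.2, -2.5]
grip_width: 0.0534
grasp_force: 64.4
```

```bash
python3 - <<'E'
from h import *
st();p=camera('wrist');save(p,'w3.png');near(p,n=6)
E
```

```text
4.08 [0.4073 0.1338 0.0449] [0.7323 0.6809 0.003  0.0017] [ 1.57  0.22 -2.49] 0.0534 64.4
(0.89, array([197.2,  63.7]), array([110. , 128.7]), array([0.3558, 0.2356]), array([ 96., 192., 177.])) rel TCP [-50.1 102.2]
(0.66, array([316.6, 275.7]), array([115.8, 117.7]), array([0.4055, 0.1136]), array([121., 114., 108.])) rel TCP [ -0.4 -19.8]
(0.78, array([294.5, 351.6]), array([37.1, 81.6]), array([0.3867, 0.0579]), array([113.,  46.,  42.])) rel TCP [-19.2 -75.5]
(0.66, array([614.6,  94.6]), array([ 61.2, 114.8]), array([0.5634, 0.2059]), array([112., 105.,  98.])) rel TCP [157.5  72.5]
```

View pics/w3.png

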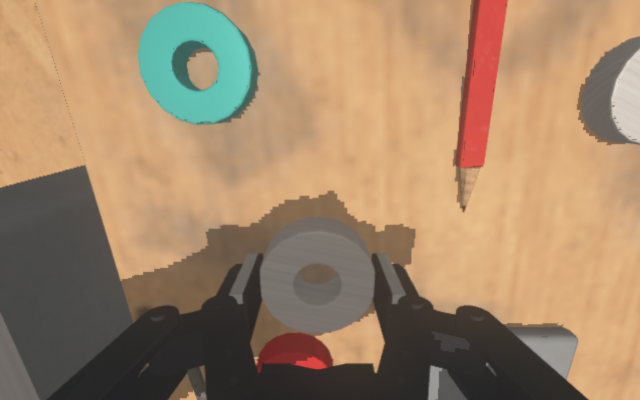

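```bash
python3 - <<'E'
from h import *
p=camera('wrist');print(at_z(p,(317,282),.06))
p=camera('top')
for u in [(382,215.2),(405.2,217.2),(428.8,218.8)]: print(at_z(p,u,.126))
E
```

```text
[0.40562214 0.13507243 0.06      ]
[0.52153601 0.00534488 0.126     ]
[ 0.51693308 -0.05594343  0.126     ]
[ 0.51342442 -0.11810801  0.126     ]
```

>>> {"name": "drive_tool", "arguments": {"increments": [[[0,0,40],[0,0,0],0.5],[[0,0,40],[0,0,0],0.5],[[5,-10,38],[0,0,0],0.5],[[10,-20,31],[0,0,0],0.5],[[10,-27,20],[0,0,0],0.5],[[12,-30,16],[0,0,0],0.5],[[12,-33,13],[0,0,0],0.5],[[12,-33,13],[0,0,0],0.5]]}}

```text
clock: 4.95
eef_pos: [0.4652, -0.0212, 0.2521]
tool_rot: [0.732, 0.681, -0.0, -0.0]
ft_force: [0.6, 1.1, -3.5]
grip_width: 0.0533
grasp_force: 65.9
```

>>> {"name": "drive_tool", "arguments": {"increments": [[[12,-33,0],[0,0,0],0.5],[[12,-33,0],[0,0,0],0.5],[[12,-33,0],[0,0,0],0.5],[[7,-18,0],[0,0,0],0.5],[[0,0,0],[0,0,0],0.5],[[0,0,0],[0,0,0],0.5]]}}

```text
clock: 5.45
eef_pos: [0.5077, -0.1377, 0.2502]
tool_rot: [0.733, 0.68, -0.001, -0.002]
ft_force: [-0.5, 0.3, -4.1]
grip_width: 0.053
grasp_force: 65.9
```

```bash
python3 - <<'E'
from h import *
st();p=camera('wrist');save(p,'w4.png');near(p,'peg_0');
E
```

```text
5.45 [ 0.5077 -0.1377  0.2502] [ 0.733   0.6802 -0.0009 -0.0018] [-0.51  0.3  -4.1 ] 0.053 65.9
(0.68, array([322. ,  93.5]), array([ 92.5, 255.6]), array([ 0.5187, -0.0493]), array([227., 220., 213.])) rel TCP [11.2 86.9]
```

View pics/w4.png

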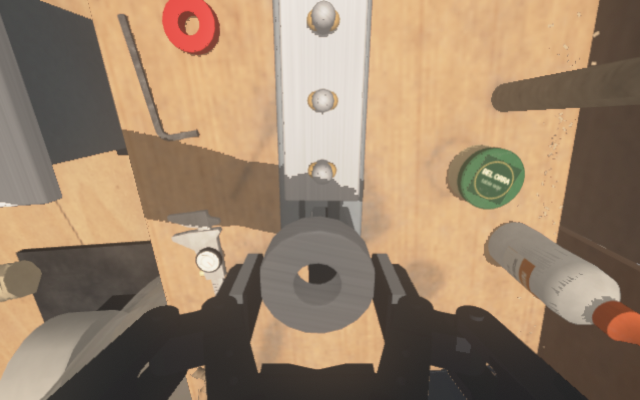

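```bash
python3 - <<'E'
import cv2
a=cv2.imread('pics/w4.png')[0:200,270:375];cv2.imwrite('pics/w4c.png',cv2.resize(a[75:195,25:80],None,fx=5,fy=5,interpolation=cv2.INTER_NEAREST))
E
```

```text
(no output)
```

View pics/w4c.png

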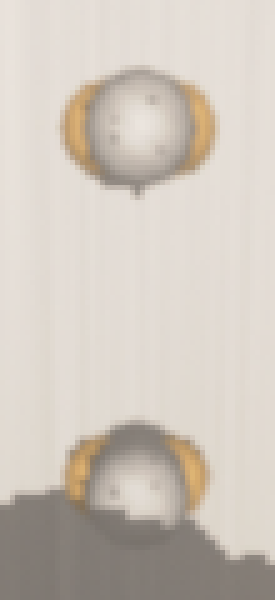

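```bash
python3 - <<'E'
from h import *
st();p=camera('wrist')
g=cv2.cvtColor(p['image'],cv2.COLOR_RGB2HSV)
for z in(.10,.126): print(at_z(p,(322.5,99.7),z))
b=(abs(g[...,0].astype(int)-18)<8)&(g[...,1]>110)
for y0,y1 in((0,40),(80,120)):
    m=np.zeros_like(b);m[y0:y1,295:350]=b[y0:y1,295:350];v,u=np.nonzero(m);print(len(u),u.min(),u.max(),u.mean(),v.mean())
print(at_z(p,(317,282),p['view'][0][0]*0+.265), at_z(p,(323,22),.107))
E
```

```text
5.55 [ 0.5075 -0.1362  0.251 ] [ 7.321e-01  6.812e-01 -6.000e-04 -1.400e-03] [-0.25  0.5  -3.53] 0.0532 65.9
[ 0.51755626 -0.05481589  0.1       ]
[ 0.51719155 -0.05496015  0.126     ]
50 309 338 324.48 22.06
45 309 336 319.75555555555553 101.24444444444444
[ 0.50722468 -0.13676507  0.265     ] [0.52182259 0.00440598 0.107     ]
```

```bash
cat >> h.py <<'E'
def peg(p,z=.12,c=None):
    # brass balls: bounding mid in u, peg centre near
    g=cv2.cvtColor(p['image'],cv2.COLOR_RGB2HSV)
    b=((abs(g[...,0].astype(int)-18)<8)&(g[...,1]>110)).astype(np.uint8)
    n,l,s,cc=cv2.connectedComponentsWithStats(b[60:150,285:360]);L=[(s[i],cc[i]+[285,60]) for i in range(1,n) if 12<s[i][4]<120]
    return [(q[0][4],np.round(q[1],1)) for q in L]
E
python3 - <<'E'
from h import *
for i in range(5):
    p=camera('wrist');st();print(at_z(p,(322.5,99.7),.12)[:2],peg(p))
    if i==0:r=p['image'][80:125,300:346];
    m=cv2.matchTemplate(p['image'][60:145,280:366],r,cv2.TM_SQDIFF);print(cv2.minMaxLoc(m)[2])
E
```

```text
5.65 [ 0.5078 -0.1358  0.2518] [ 7.317e-01  6.816e-01 -3.000e-04 -6.000e-04] [-0.43  0.32 -2.92] 0.0531 65.9
[ 0.51745591 -0.05463728] [(np.int32(26), array([310.2, 101.7])), (np.int32(19), array([335.1, 102.2]))]
(20, 20)
5.7 [ 0.508  -0.1358  0.2521] [ 7.316e-01  6.817e-01 -1.000e-04 -4.000e-04] [ 0.68  0.96 -1.97] 0.053 65.9
[ 0.51768739 -0.05452545] [(np.int32(27), array([310.1, 101.9])), (np.int32(19), array([334.9, 102.1]))]
(20, 20)
5.75 [ 0.5081 -0.1358  0.2523] [ 7.316e-01  6.817e-01 -0.000e+00 -1.000e-04] [ 0.5   0.26 -2.72] 0.053 65.9
[ 0.51791352 -0.05453283] [(np.int32(24), array([309.8, 102. ])), (np.int32(17), array([334.5, 102.2]))]
(19, 20)
5.8 [ 0.5082 -0.1359  0.2525] [7.316e-01 6.817e-01 1.000e-04 0.000e+00] [-0.42 -0.56 -3.63] 0.0533 65.9
[ 0.51810766 -0.05461714] [(np.int32(27), array([309.5, 101.9])), (np.int32(19), array([334.3, 102.3]))]
(19, 20)
5.85 [ 0.5083 -0.1361  0.2525] [7.317e-01 6.816e-01 1.000e-04 1.000e-04] [-0.99  0.39 -3.04] 0.0531 65.9
[ 0.51826073 -0.05474671] [(np.int32(26), array([309.3, 101.4])), (np.int32(18), array([334.1, 102. ]))]
(19, 20)
```

```bash
python3 - <<'E'
from h import *
im=cv2.cvtColor(cv2.imread('pics/w4.png'),cv2.COLOR_BGR2RGB);a=peg({'image':im});print(a)
off=99.9-(a[0][1][1]+a[1][1][1])/2; offu=322.6-(a[0][1][0]+a[1][1][0])/2
for i in range(3):
    p=camera('wrist');q=peg(p);c=(q[0][1]+q[1][1])/2+[offu,off];st();print(c,offu,off,at_z(p,c,.12)[:2],'need',np.round((at_z(p,c,.12)-get_obs()['eef_pos'])*1000,1))
E
```

```text
[(np.int32(25), array([310. ,  99.8])), (np.int32(21), array([334.9,  99.7]))]
5.9 [ 0.5083 -0.1362  0.2526] [7.318e-01 6.815e-01 1.000e-04 2.000e-04] [ 0.55  0.14 -3.36] 0.0528 65.9
[321.75 101.65] 0.1500000000000341 0.15000000000000568 [ 0.51764833 -0.0563909 ] need [   9.3   79.8 -132.6]
5.95 [ 0.5084 -0.1364  0.2526] [7.319e-01 6.815e-01 1.000e-04 2.000e-04] [ 0.28  0.08 -2.32] 0.0532 65.9
[321.65 101.35] 0.1500000000000341 0.15000000000000568 [ 0.51765726 -0.05630428] need [   9.3   80.  -132.6]
6.0 [ 0.5084 -0.1365  0.2525] [7.319e-01 6.814e-01 1.000e-04 2.000e-04] [ 0.42 -0.24 -2.75] 0.0534 65.9
[321.6 101.3] 0.1500000000000341 0.15000000000000568 [ 0.51766589 -0.05641088] need [   9.3   80.1 -132.5]
```

>>> {"name": "drive_tool", "arguments": {"increments": [[[2.3,20,0],[0,0,0],0.5],[[2.3,20,0],[0,0,0],0.5],[[2.3,20,-15],[0,0,0],0.5],[[2.4,20,-25],[0,0,0],0.5],[[0,0,-30],[0,0,0],0.5],[[0,0,-30],[0,0,0],0.5],[[0,0,0],[0,0,0],0.5],[[0,0,0],[0,0,0],0.5]]}}

```text
clock: 6.67
eef_pos: [0.5161, -0.0566, 0.1512]
tool_rot: [0.732, 0.681, -0.001, -0.002]
ft_force: [-0.2, -0.4, -2.6]
grip_width: 0.0531
grasp_force: 65.9
```

>>> {"name": "drive_tool", "arguments": {"increments": [[[0,0,0],[0,0,0],0.5],[[0,0,0],[0,0,0],0.5],[[0,0,0],[0,0,0],0.5]]}}

```text
clock: 6.92
eef_pos: [0.5193, -0.0574, 0.1546]
tool_rot: [0.732, 0.681, 0.001, 0.002]
ft_force: [0.9, 0.4, -3.8]
grip_width: 0.0531
grasp_force: 65.9
```

```bash
python3 - <<'E'
from h import *
st();p=camera('wrist');save(p,'w5.png');print(proj(p,get_obs()['eef_pos']));near(p,z=.165)
a=cv2.imread('pics/w5.png')[200:360,230:410];cv2.imwrite('pics/w5c.png',cv2.resize(a,None,fx=3.6,fy=3.6,interpolation=cv2.INTER_CUBIC))
E
```

```text
6.92 [ 0.5193 -0.0574  0.1546] [0.7323 0.6809 0.0015 0.0017] [ 0.94  0.39 -3.8 ] 0.0531 65.9
[317.00009969 265.8211295 ]
(0.36, array([313.9, 144.9]), array([135.6, 218.6]), array([0.5223, 0.0055]), array([220., 213., 202.])) rel TCP [ 3.6 62.7]
(0.6, array([150.8, 102.7]), array([64.9, 76.3]), array([0.4584, 0.027 ]), array([225.,  79.,  71.])) rel TCP [-60.3  84.2]
(0.65, array([316.5, 275.6]), array([115.7, 117.1]), array([ 0.5188, -0.0566]), array([120., 114., 109.])) rel TCP [0.1 0.6]
```

View pics/w5c.png

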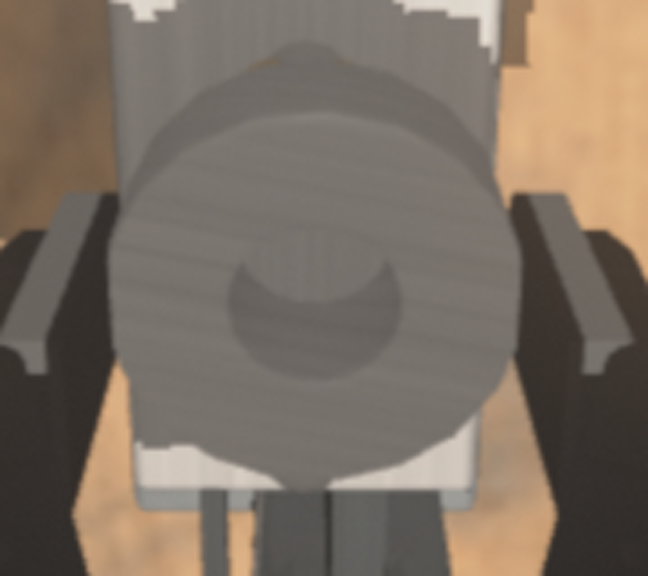

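>>> {"name": "drive_tool", "arguments": {"increments": [[[0,0,-3],[0,0,0],0.5],[[0,0,-3],[0,0,0],0.5],[[0,0,-3],[0,0,0],0.5],[[0,0,-3],[0,0,0],0.5],[[0,0,-3],[0,0,0],0.5],[[0,0,0],[0,0,0],0.5],[[0,0,0],[0,0,0],0.5],[[0,0,0],[0,0,0],0.5]]}}

```text
clock: 7.68
eef_pos: [0.5177, -0.0569, 0.1373]
tool_rot: [0.732, 0.681, -0.0, -0.0]
ft_force: [-0.2, -0.2, -3.6]
grip_width: 0.0535
grasp_force: 65.9
```

```bash
python3 - <<'E'
from h import *
for i in range(5): camera('top');st()
E
```

```text
7.73 [ 0.5178 -0.0569  0.1374] [7.322e-01 6.811e-01 1.000e-04 1.000e-04] [-0.59  0.03 -3.28] 0.053 65.9
7.78 [ 0.5178 -0.0569  0.1375] [7.322e-01 6.811e-01 1.000e-04 1.000e-04] [-0.2  -0.03 -3.03] 0.0524 65.9
7.83 [ 0.5178 -0.0569  0.1375] [7.322e-01 6.811e-01 1.000e-04 2.000e-04] [-0.58 -0.04 -3.43] 0.0529 65.9
7.88 [ 0.5178 -0.0569  0.1375] [7.322e-01 6.811e-01 1.000e-04 1.000e-04] [-0.13  0.41 -2.95] 0.0527 65.9
7.93 [ 0.5178 -0.0569  0.1375] [7.322e-01 6.811e-01 1.000e-04 1.000e-04] [ 0.88 -1.21 -2.91] 0.0529 65.9
```

>>> {"name": "drive_tool", "arguments": {"increments": [[[0,0.5,-3],[0,0,0],0.5],[[0,0,-3],[0,0,0],0.5],[[0,0,-3],[0,0,0],0.5],[[0,0,-3],[0,0,0],0.5],[[0,0,0],[0,0,0],0.5]]}}

```text
clock: 8.35
eef_pos: [0.517, -0.0563, 0.1243]
tool_rot: [0.732, 0.681, -0.001, -0.001]
ft_force: [-0.5, -0.1, -3.5]
grip_width: 0.0534
grasp_force: 65.9
```

>>> {"name": "drive_tool", "arguments": {"increments": [[[0,0,-3],[0,0,0],0.5],[[0,0,-3],[0,0,0],0.5],[[0,0,-3],[0,0,0],0.5],[[0,0,-3],[0,0,0],0.5],[[0,0,0],[0,0,0],0.5]]}}

```text
clock: 8.77
eef_pos: [0.5177, -0.0564, 0.1128]
tool_rot: [0.732, 0.681, -0.0, -0.0]
ft_force: [0.8, -0.1, -3.3]
grip_width: 0.0531
grasp_force: 66.0
```

>>> {"name": "drive_tool", "arguments": {"increments": [[[0,0,-2],[0,0,0],0.5],[[0,0,-2],[0,0,0],0.5],[[0,0,-2],[0,0,0],0.5],[[0,0,-2],[0,0,0],0.5],[[0,0,0],[0,0,0],0.5]]}}

```text
clock: 9.18
eef_pos: [0.5178, -0.0564, 0.1052]
tool_rot: [0.732, 0.681, 0.0, 0.0]
ft_force: [-0.3, 0.6, -0.6]
grip_width: 0.0528
grasp_force: 66.2
```

>>> {"name": "drive_tool", "arguments": {"increments": [[[0,0,-2],[0,0,0],0.5],[[0,0,-2],[0,0,0],0.5],[[0,0,-2],[0,0,0],0.5],[[0,0,-2],[0,0,0],0.5],[[0,0,0],[0,0,0],0.5]]}}

```text
clock: 9.6
eef_pos: [0.5178, -0.0564, 0.0971]
tool_rot: [0.732, 0.681, 0.0, 0.0]
ft_force: [0.4, -0.3, 2.7]
grip_width: 0.0531
grasp_force: 66.4
```

>>> {"name": "drive_tool", "arguments": {"increments": [[[0,0,-2],[0,0,0],0.5],[[0,0,-2],[0,0,0],0.5],[[0,0,-2],[0,0,0],0.5],[[0,0,0],[0,0,0],0.5]]}}

```text
clock: 9.93
eef_pos: [0.5178, -0.0564, 0.0912]
tool_rot: [0.732, 0.681, 0.0, 0.0]
ft_force: [0.1, 1.1, 3.7]
grip_width: 0.0531
grasp_force: 66.6
```

>>> {"name": "drive_tool", "arguments": {"increments": [[[0,0,-1.5],[0,0,0],0.5],[[0,0,-1.5],[0,0,0],0.5],[[0,0,-1.5],[0,0,0],0.5],[[0,0,0],[0,0,0],0.5]]}}

```text
clock: 10.27
eef_pos: [0.5178, -0.0564, 0.0868]
tool_rot: [0.732, 0.681, 0.0, 0.0]
ft_force: [0.4, 0.7, 5.8]
grip_width: 0.0528
grasp_force: 66.8
```

>>> {"name": "drive_tool", "arguments": {"increments": [[[0,0,-1.5],[0,0,0],0.5],[[0,0,-1.5],[0,0,0],0.5],[[0,0,0],[0,0,0],0.5]]}}

```text
clock: 10.52
eef_pos: [0.5179, -0.0564, 0.0839]
tool_rot: [0.732, 0.681, 0.0, 0.0]
ft_force: [0.0, -0.6, 4.7]
grip_width: 0.053
grasp_force: 66.8
```

>>> {"name": "drive_tool", "arguments": {"increments": [[[0,0,-1.5],[0,0,0],0.5],[[0,0,-1.5],[0,0,0],0.5],[[0,0,0],[0,0,0],0.5]]}}

```text
clock: 10.77
eef_pos: [0.518, -0.0563, 0.081]
tool_rot: [0.732, 0.681, 0.0, 0.0]
ft_force: [-1.1, 0.6, 5.2]
grip_width: 0.0529
grasp_force: 66.7
```

>>> {"name": "drive_tool", "arguments": {"increments": [[[0,0,-1.5],[0,0,0],0.5],[[0,0,-1.5],[0,0,0],0.5],[[0,0,0],[0,0,0],0.5]]}}

```text
clock: 11.02
eef_pos: [0.5175, -0.0562, 0.0774]
tool_rot: [0.732, 0.681, 0.0, -0.0]
ft_force: [-0.3, 1.9, 3.6]
grip_width: 0.0527
grasp_force: 66.6
```

>>> {"name": "drive_tool", "arguments": {"increments": [[[0,0,-1.5],[0,0,0],0.5],[[0,0,-1.5],[0,0,0],0.5],[[0,0,0],[0,0,0],0.5]]}}

```text
clock: 11.27
eef_pos: [0.5175, -0.0562, 0.0746]
tool_rot: [0.732, 0.681, 0.0, -0.0]
ft_force: [-0.1, 1.8, 3.7]
grip_width: 0.0531
grasp_force: 66.7
```

>>> {"name": "drive_tool", "arguments": {"increments": [[[0,0,3],[0,0,0],0.5],[[0,0,3],[0,0,0],0.5],[[0,0,2],[0,0,0],0.5],[[0,0,0],[0,0,0],0.9],[[0,0,0],[0,0,0],0.9],[[0,0,0],[0,0,0],0.9],[[0,0,0],[0,0,0],0.9]]}}

```text
clock: 11.85
eef_pos: [0.5173, -0.0567, 0.0825]
tool_rot: [0.732, 0.681, -0.0, -0.0]
ft_force: [-0.8, -0.4, 0.1]
grip_width: 0.0766
grasp_force: 0.0
```

>>> {"name": "drive_tool", "arguments": {"increments": [[[0,0,15],[0,0,0],0.9],[[0,0,30],[0,0,0],0.9],[[0,0,35],[0,0,0],0.85],[[0,0,35],[0,0,0],0.85],[[0,-20,30],[0,0,0],0.85],[[-5,-25,20],[0,0,0],0.85],[[-5,-15,5],[0,0,0],0.85],[[0,0,0],[0,0,0],0.85]]}}

```text
clock: 12.52
eef_pos: [0.5081, -0.1192, 0.2553]
tool_rot: [0.733, 0.68, 0.001, 0.002]
ft_force: [0.2, -0.0, 0.9]
grip_width: 0.0727
grasp_force: 0.0
```

```bash
python3 - <<'E'
from h import *
for i in range(6): camera('top')
st();p=camera('wrist');save(p,'w6.png');near(p,z=.11);print(peg(p))
E
```

```text
12.82 [ 0.5072 -0.1155  0.2516] [ 7.318e-01  6.815e-01 -6.000e-04 -1.000e-03] [ 0.16 -0.08  0.07] 0.0727 0.0
(0.62, array([323.7, 126.3]), array([59.8, 62.1]), array([ 0.5167, -0.0565]), array([233., 226., 219.])) rel TCP [ 9.3 59.1]
(0.56, array([195.1,  46.1]), array([51.6, 60.9]), array([0.4159, 0.0146]), array([231.,  88.,  78.])) rel TCP [-91.5 130.2]
[]
```

View pics/w6.png

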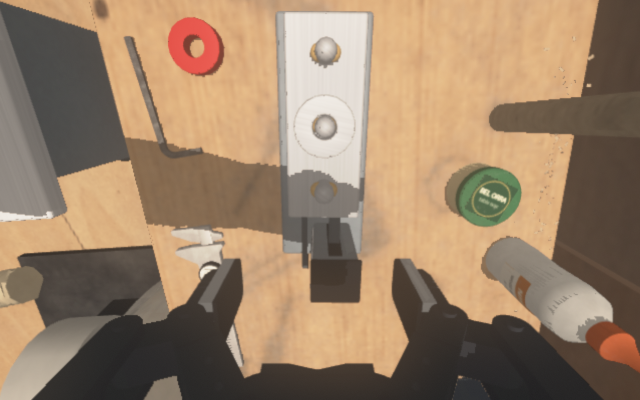

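>>> {"name": "drive_tool", "arguments": {"increments": [[[10,35,0],[0,0,0],0.85],[[10,35,0],[0,0,0],0.85],[[10,35,0],[0,0,0],0.85],[[10,35,-10],[0,0,0],0.85],[[10,35,-15],[0,0,0],0.85],[[10,35,-18],[0,0,0],0.85],[[8,25,-28],[0,0,0],0.85],[[2,10,-30],[0,0,0],0.85]]}}

```text
clock: 13.58
eef_pos: [0.5792, 0.1334, 0.1514]
tool_rot: [0.73, 0.683, 0.002, 0.0]
ft_force: [1.2, -0.2, -0.0]
grip_width: 0.0723
grasp_force: 0.0
```

>>> {"name": "drive_tool", "arguments": {"increments": [[[0,0,0],[0,0,0],0.85],[[0,0,0],[0,0,0],0.85],[[0,0,0],[0,0,0],0.85],[[0,0,0],[0,0,0],0.85],[[0,0,0],[0,0,0],0.85],[[0,0,0],[0,0,0],0.85],[[0,0,0],[0,0,0],0.85]]}}

```text
clock: 14.17
eef_pos: [0.5783, 0.128, 0.1532]
tool_rot: [0.733, 0.681, 0.001, 0.001]
ft_force: [-0.9, 0.2, -0.2]
grip_width: 0.0726
grasp_force: 0.0
```

```bash
python3 - <<'E'
from h import *
for i in range(2):
    st();p=camera('wrist');near(p,n=2)
save(p,'w7.png')
E
```

```text
14.17 [0.5783 0.128  0.1532] [7.326e-01 6.807e-01 1.000e-03 6.000e-04] [-0.85  0.18 -0.24] 0.0726 0.0
(0.97, array([322.5, 101.6]), array([65.3, 68.4]), array([0.5887, 0.2077]), array([234., 227., 219.])) rel TCP [10.7 79.5]
(0.58, array([137.7, 292.7]), array([51.6, 61.8]), array([0.3894, 0.0375]), array([126.,  46.,  42.])) rel TCP [-188.6  -90.7]
14.27 [0.578  0.1282 0.1526] [7.325e-01 6.808e-01 5.000e-04 3.000e-04] [ 0.12 -0.46 -0.7 ] 0.0727 0.0
(0.77, array([323.4, 101.7]), array([65.9, 68.3]), array([0.589 , 0.2077]), array([234., 227., 219.])) rel TCP [11.2 79.3]
(0.78, array([42. , 87.6]), array([66.8, 89.7]), array([0.36  , 0.2351]), array([ 83., 185., 171.])) rel TCP [-217.8  106.7]
```

>>> {"name": "drive_tool", "arguments": {"increments": [[[3,20,-10],[0,0,0],0.85],[[3,20,-25],[0,0,0],0.85],[[3,20,-30],[0,0,0],0.85],[[1.7,19.5,-30],[0,0,0],0.85],[[0,0,-25],[0,0,0],0.85],[[0,0,-16],[0,0,0],0.85],[[0,0,-9],[0,0,0],0.85],[[0,0,0],[0,0,0],0.85]]}}

```text
clock: 15.03
eef_pos: [0.5864, 0.2075, 0.0041]
tool_rot: [0.732, 0.681, -0.002, -0.001]
ft_force: [-1.7, -0.5, -0.4]
grip_width: 0.0727
grasp_force: 0.0
```

>>> {"name": "drive_tool", "arguments": {"increments": [[[0,0,0],[0,0,0],0.85],[[0,0,0],[0,0,0],0.85],[[0,0,0],[0,0,0],0.85],[[0,0,0],[0,0,0],0.85]]}}

```text
clock: 15.37
eef_pos: [0.5896, 0.2083, 0.0085]
tool_rot: [0.732, 0.681, 0.001, 0.001]
ft_force: [-0.4, -0.1, -0.4]
grip_width: 0.0724
grasp_force: 0.0
```

>>> {"name": "drive_tool", "arguments": {"increments": [[[0,0,0],[0,0,0],0.5],[[0,0,0],[0,0,0],0.5],[[0,0,0],[0,0,0],0.5],[[0,0,0],[0,0,0],0.5],[[0,0,0],[0,0,0],0.5]]}}

```text
clock: 15.78
eef_pos: [0.5895, 0.2082, 0.0087]
tool_rot: [0.732, 0.681, 0.001, 0.001]
ft_force: [-1.1, -1.8, 6.6]
grip_width: 0.0528
grasp_force: 61.9
```

>>> {"name": "drive_tool", "arguments": {"increments": [[[0,0,20],[0,0,0],0.5],[[0,0,40],[0,0,0],0.5],[[0,0,40],[0,0,0],0.5],[[0,0,40],[0,0,0],0.5],[[-5,-15,35],[0,0,0],0.5],[[-8,-28,26],[0,0,0],0.5],[[-10,-34,22],[0,0,0],0.5],[[-10,-34,22],[0,0,0],0.5]]}}

```text
clock: 16.45
eef_pos: [0.5545, 0.0965, 0.2527]
tool_rot: [0.732, 0.682, -0.0, 0.0]
ft_force: [0.9, -1.8, -3.5]
grip_width: 0.0525
grasp_force: 64.5
```

>>> {"name": "drive_tool", "arguments": {"increments": [[[-9,-34.5,0],[0,0,0],0.5],[[-9,-34.5,0],[0,0,0],0.5],[[-9,-34.5,0],[0,0,0],0.5],[[-9,-34.5,0],[0,0,0],0.5],[[-5,-20,0],[0,0,0],0.5],[[-3,-10,0],[0,0,0],0.5],[[0,-4,0],[0,0,0],0.5],[[0,0,0],[0,0,0],0.5]]}}

```text
clock: 17.12
eef_pos: [0.5112, -0.0752, 0.2515]
tool_rot: [0.733, 0.681, 0.0, -0.0]
ft_force: [0.7, 0.2, -3.0]
grip_width: 0.0526
grasp_force: 64.5
```

>>> {"name": "drive_tool", "arguments": {"increments": [[[0,0,0],[0,0,0],0.5],[[0,0,0],[0,0,0],0.5],[[0,0,0],[0,0,0],0.5],[[0,0,0],[0,0,0],0.5],[[0,0,0],[0,0,0],0.5],[[0,0,0],[0,0,0],0.5]]}}

```text
clock: 17.62
eef_pos: [0.5115, -0.0743, 0.2517]
tool_rot: [0.732, 0.681, 0.0, -0.0]
ft_force: [0.2, -0.6, -3.6]
grip_width: 0.0524
grasp_force: 64.5
```

```bash
python3 - <<'E'
from h import *
for i in range(3):
    p=camera('wrist');st();q=peg(p);print(q)
    if len(q)==2:
        c=(q[0][1]+q[1][1])/2+[.15,.15];print(c,at_z(p,c,.11)[:2],'need',np.round((at_z(p,c,.11)-get_obs()['eef_pos'])*1000,1))
near(p,z=.265,n=6);print(proj(p,get_obs()['eef_pos']))
save(p,'w8.png')
E
```

```text
17.67 [ 0.5115 -0.0744  0.2517] [ 0.732   0.6814  0.     -0.    ] [ 0.21 -0.32 -2.62] 0.0524 64.5
[(np.int32(24), array([311.1, 101. ])), (np.int32(20), array([335.1, 101.5]))]
[323.25 101.4 ] [0.52227638 0.00549027] need [  10.8   79.9 -141.7]
17.72 [ 0.5114 -0.0746  0.2518] [ 0.732   0.6813 -0.     -0.    ] [ 0.09 -0.57 -3.8 ] 0.0526 64.5
[(np.int32(25), array([311.2, 100.7])), (np.int32(21), array([335. , 101.3]))]
[323.25 101.15] [0.52228107 0.00554579] need [  10.9   80.1 -141.8]
17.77 [ 0.5114 -0.0747  0.2518] [ 0.7321  0.6812 -0.      0.    ] [ 0.13  0.02 -3.31] 0.0526 64.5
[(np.int32(24), array([311.2, 100.5])), (np.int32(17), array([335.2, 100.6]))]
[323.35 100.7 ] [0.52238493 0.00578001] need [  11.    80.4 -141.8]
(0.87, array([321.5, 170.3]), array([57.4, 58.9]), array([ 0.5168, -0.0221]), array([221., 213., 202.])) rel TCP [ 5.4 52.6]
(0.79, array([197.9,  85.8]), array([48.9, 55.7]), array([0.4713, 0.0145]), array([233.,  89.,  79.])) rel TCP [-40.1  89.2]
[317.52566848 266.52118541]
```

>>> {"name": "drive_tool", "arguments": {"increments": [[[2.7,20,0],[0,0,0],0.5],[[2.7,20,0],[0,0,0],0.5],[[2.7,20,-15],[0,0,0],0.5],[[2.8,15,-25],[0,0,0],0.5],[[0,5.7,-25],[0,0,0],0.5],[[0,0,-22],[0,0,0],0.5],[[0,0,-12],[0,0,0],0.5],[[0,0,-5],[0,0,0],0.5]]}}

```text
clock: 18.48
eef_pos: [0.5205, 0.0061, 0.1452]
tool_rot: [0.732, 0.681, -0.002, -0.002]
ft_force: [-0.5, -0.1, -2.9]
grip_width: 0.0525
grasp_force: 64.5
```

>>> {"name": "drive_tool", "arguments": {"increments": [[[0,0,0],[0,0,0],0.5],[[0,0,0],[0,0,0],0.5],[[0,0,0],[0,0,0],0.5],[[0,0,0],[0,0,0],0.5],[[0,0,0],[0,0,0],0.5],[[0,0,0],[0,0,0],0.5],[[0,0,0],[0,0,0],0.5],[[0,0,0],[0,0,0],0.5]]}}

```text
clock: 19.15
eef_pos: [0.5224, 0.0059, 0.148]
tool_rot: [0.732, 0.681, 0.0, 0.0]
ft_force: [0.3, 0.0, -4.1]
grip_width: 0.0527
grasp_force: 64.5
```

>>> {"name": "drive_tool", "arguments": {"increments": [[[0,0,0],[0,0,0],0.5],[[0,0,0],[0,0,0],0.5],[[0,0,0],[0,0,0],0.5],[[0,0,0],[0,0,0],0.5]]}}

```text
clock: 19.48
eef_pos: [0.5223, 0.0059, 0.1477]
tool_rot: [0.732, 0.681, -0.0, -0.0]
ft_force: [0.5, 0.2, -3.8]
grip_width: 0.0525
grasp_force: 64.5
```

Aligned to 0.2 mm. Descend.

>>> {"name": "drive_tool", "arguments": {"increments": [[[0,0,-3],[0,0,0],0.5],[[0,0,-3.5],[0,0,0],0.5],[[0,0,-3.5],[0,0,0],0.5],[[0,0,-3.5],[0,0,0],0.5],[[0,0,-3.5],[0,0,0],0.5],[[0,0,-3],[0,0,0],0.5],[[0,0,-2],[0,0,0],0.5],[[0,0,0],[0,0,0],0.5]]}}

```text
clock: 20.15
eef_pos: [0.5219, 0.0059, 0.1251]
tool_rot: [0.732, 0.681, -0.0, -0.0]
ft_force: [-0.4, 0.6, -4.5]
grip_width: 0.0528
grasp_force: 64.5
```

>>> {"name": "drive_tool", "arguments": {"increments": [[[0,0,-3],[0,0,0],0.5],[[0,0,-3],[0,0,0],0.5],[[0,0,-3],[0,0,0],0.5],[[0,0,-3],[0,0,0],0.5],[[0,0,-3],[0,0,0],0.5],[[0,0,0],[0,0,0],0.5]]}}

```text
clock: 20.65
eef_pos: [0.5217, 0.0059, 0.1099]
tool_rot: [0.732, 0.681, -0.001, -0.0]
ft_force: [0.2, 0.0, -3.8]
grip_width: 0.0526
grasp_force: 64.5
```

>>> {"name": "drive_tool", "arguments": {"increments": [[[0,0,-2],[0,0,0],0.5],[[0,0,-2],[0,0,0],0.5],[[0,0,-2],[0,0,0],0.5],[[0,0,-2],[0,0,0],0.5],[[0,0,0],[0,0,0],0.5]]}}

```text
clock: 21.07
eef_pos: [0.5226, 0.0059, 0.1027]
tool_rot: [0.732, 0.681, 0.0, 0.0]
ft_force: [0.8, -0.3, -2.0]
grip_width: 0.0528
grasp_force: 64.6
```

>>> {"name": "drive_tool", "arguments": {"increments": [[[0,0,-2],[0,0,0],0.5],[[0,0,-2],[0,0,0],0.5],[[0,0,-2],[0,0,0],0.5],[[0,0,-2],[0,0,0],0.5],[[0,0,0],[0,0,0],0.5],[[0,0,0],[0,0,0],0.5],[[0,0,0],[0,0,0],0.5]]}}

```text
clock: 21.65
eef_pos: [0.5226, 0.0059, 0.0949]
tool_rot: [0.732, 0.681, 0.0, 0.0]
ft_force: [1.4, 0.4, -0.0]
grip_width: 0.0525
grasp_force: 64.9
```

>>> {"name": "drive_tool", "arguments": {"increments": [[[0,0,-2],[0,0,0],0.5],[[0,0,-2],[0,0,0],0.5],[[0,0,-2],[0,0,0],0.5],[[0,0,-2],[0,0,0],0.5],[[0,0,-2],[0,0,0],0.5],[[0,0,0],[0,0,0],0.5]]}}

```text
clock: 22.15
eef_pos: [0.5225, 0.0059, 0.0846]
tool_rot: [0.732, 0.681, 0.0, 0.0]
ft_force: [1.5, -0.1, 3.1]
grip_width: 0.0529
grasp_force: 65.2
```

>>> {"name": "drive_tool", "arguments": {"increments": [[[0,0,-2],[0,0,0],0.5],[[0,0,-2],[0,0,0],0.5],[[0,0,-2],[0,0,0],0.5],[[0,0,0],[0,0,0],0.5]]}}

```text
clock: 22.48
eef_pos: [0.5225, 0.0059, 0.0787]
tool_rot: [0.732, 0.681, 0.0, 0.0]
ft_force: [0.2, 1.0, 5.0]
grip_width: 0.0526
grasp_force: 65.3
```

>>> {"name": "drive_tool", "arguments": {"increments": [[[0,0,-1.5],[0,0,0],0.5],[[0,0,-1.5],[0,0,0],0.5],[[0,0,0],[0,0,0],0.5]]}}

```text
clock: 22.73
eef_pos: [0.5224, 0.0059, 0.0759]
tool_rot: [0.732, 0.681, 0.0, 0.0]
ft_force: [0.3, 0.3, 6.5]
grip_width: 0.0526
grasp_force: 65.4
```

>>> {"name": "drive_tool", "arguments": {"increments": [[[0,0,-1.5],[0,0,0],0.5],[[0,0,-1.5],[0,0,0],0.5],[[0,0,0],[0,0,0],0.5]]}}

```text
clock: 22.98
eef_pos: [0.5222, 0.006, 0.0728]
tool_rot: [0.732, 0.681, 0.0, -0.0]
ft_force: [0.0, 0.4, 1.5]
grip_width: 0.0523
grasp_force: 65.1
```

>>> {"name": "drive_tool", "arguments": {"increments": [[[0,0,-1.5],[0,0,0],0.5],[[0,0,-1.5],[0,0,0],0.5],[[0,0,0],[0,0,0],0.5]]}}

```text
clock: 23.23
eef_pos: [0.5219, 0.006, 0.0693]
tool_rot: [0.732, 0.681, -0.0, -0.0]
ft_force: [-0.0, 0.4, 3.7]
grip_width: 0.0526
grasp_force: 65.3
```

>>> {"name": "drive_tool", "arguments": {"increments": [[[0,0,3],[0,0,0],0.5],[[0,0,3],[0,0,0],0.5],[[0,0,3],[0,0,0],0.5],[[0,0,0],[0,0,0],0.9],[[0,0,0],[0,0,0],0.9],[[0,0,0],[0,0,0],0.9],[[0,0,0],[0,0,0],0.9]]}}

```text
clock: 23.82
eef_pos: [0.5219, 0.0058, 0.0785]
tool_rot: [0.732, 0.681, -0.0, -0.0]
ft_force: [-0.4, -0.4, -0.2]
grip_width: 0.0767
grasp_force: 0.0
```

>>> {"name": "drive_tool", "arguments": {"increments": [[[0,0,15],[0,0,0],0.9],[[0,0,35],[0,0,0],0.85],[[0,0,35],[0,0,0],0.85],[[-5,-15,30],[0,0,0],0.85],[[-5,-30,20],[0,0,0],0.85],[[-3,-35,20],[0,0,0],0.85],[[0,0,0],[0,0,0],0.85],[[0,0,0],[0,0,0],0.85]]}}

```text
clock: 24.48
eef_pos: [0.5098, -0.0758, 0.2351]
tool_rot: [0.733, 0.68, 0.001, 0.001]
ft_force: [0.6, -0.2, -1.0]
grip_width: 0.0728
grasp_force: 0.0
```

```bash
python3 - <<'E'
from h import *
for i in range(8): camera('top')
st();p=camera('wrist');near(p,z=.09);save(p,'w9.png');s=camera('scene');save(s,'s9.png')
im=s['image'][150:250,310:400];a=cv2.resize(im,None,fx=6,fy=6,interpolation=cv2.INTER_CUBIC)
w=p['image'][0:260,230:430];w=cv2.resize(w,(0,0),fx=2.3,fy=2.3,interpolation=cv2.INTER_CUBIC)[:,150:400]
h=np.zeros((600,800,3),np.uint8);h[:,:540]=a;h[:598,545:795]=w
cv2.imwrite('pics/c9.png',h[...,::-1])
print(proj(s,(.513,-.118,.1)),proj(s,(.505,-.205,.125)))
E
```

```text
24.88 [ 0.509  -0.0733  0.233 ] [ 7.317e-01  6.816e-01 -5.000e-04 -6.000e-04] [-0.76 -0.06  0.19] 0.0727 0.0
(0.56, array([325.8, 102.3]), array([63.7, 66.9]), array([0.5217, 0.0057]), array([235., 228., 221.])) rel TCP [12.5 79.2]
(0.66, array([324.4, 173.1]), array([59.2, 61.4]), array([ 0.5165, -0.0565]), array([201., 190., 181.])) rel TCP [ 7.3 17. ]
(0.6, array([194.6,  86. ]), array([51.7, 59.2]), array([0.411 , 0.0267]), array([230.,  87.,  77.])) rel TCP [-98.2 100.2]
[381.93772682 181.85438056] [398.7320372  167.57702583]
```

View pics/c9.png

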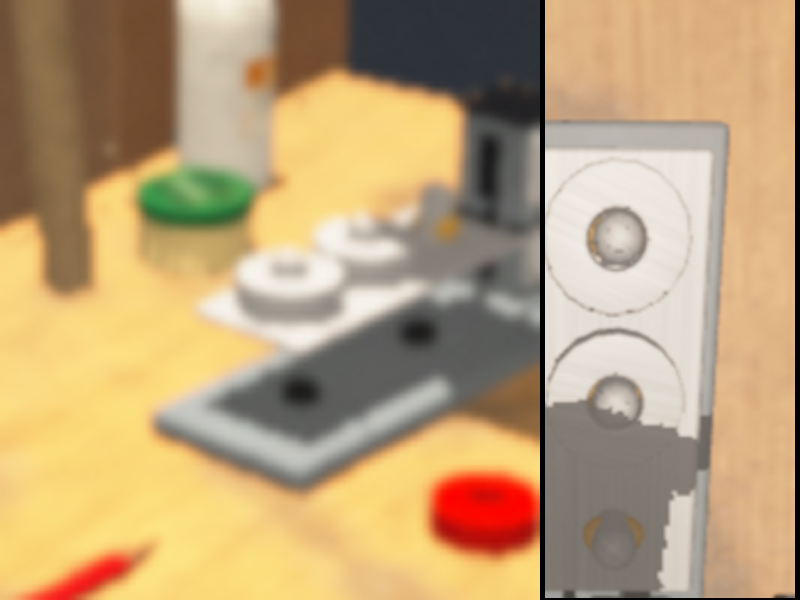

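>>> {"name": "drive_tool", "arguments": {"increments": [[[30,0,-15],[0,0,0],0.85],[[30,0,-15],[0,0,0],0.85],[[25,0,-15],[0,0,0],0.85],[[15,0,-5],[0,0,0],0.85],[[0,0,0],[0,0,0],0.85],[[0,0,0],[0,0,0],0.85],[[0,0,0],[0,0,0],0.85],[[0,0,0],[0,0,0],0.85]]}}

```text
clock: 25.7
eef_pos: [0.6087, -0.0742, 0.1847]
tool_rot: [0.732, 0.681, 0.0, 0.0]
ft_force: [0.4, 0.0, 0.5]
grip_width: 0.0727
grasp_force: 0.0
```

```bash
cat >> h.py <<'E'
import pickle
def shot(fn,q='collar_0',settle=6):
    for i in range(settle): camera('top')
    st();p=camera('wrist');R=[(r['conf'],r['region']) for r in silhouettes(q,p)]
    d={k:p[k] for k in('image','K','k1','view')};pickle.dump((d,R),open(fn,'wb'));near(p,z=.09,n=5)
E
python3 -c "
from h import *
shot('a.pkl')"
```

```text
26.0 [ 0.6092 -0.0742  0.1845] [7.322e-01 6.811e-01 3.000e-04 4.000e-04] [-0.24  0.08  0.41] 0.0728 0.0
(0.72, array([189.8, 111.6]), array([77. , 85.6]), array([0.5223, 0.0055]), array([222., 215., 204.])) rel TCP [-86.9  79.6]
(0.91, array([199.7, 193.4]), array([70.6, 75.5]), array([ 0.5178, -0.056 ]), array([130., 124., 118.])) rel TCP [-91.4  18.1]
(0.62, array([69.5, 91.4]), array([59.3, 77.6]), array([0.4403, 0.0251]), array([227.,  73.,  68.])) rel TCP [-168.9   99.2]
```

>>> {"name": "drive_tool", "arguments": {"increments": [[[-36,0,0],[0,0,0],0.85],[[-36,0,0],[0,0,0],0.85],[[-36,0,0],[0,0,0],0.85],[[-36,0,0],[0,0,0],0.85],[[-36,0,0],[0,0,0],0.85],[[-15,0,0],[0,0,0],0.85],[[0,0,0],[0,0,0],0.85],[[0,0,0],[0,0,0],0.85]]}}

```text
clock: 26.82
eef_pos: [0.4144, -0.0742, 0.1844]
tool_rot: [0.732, 0.681, 0.001, 0.001]
ft_force: [0.1, -0.7, 0.4]
grip_width: 0.0728
grasp_force: 0.0
```

```bash
cat > mz.py <<'E'
from h import *
from scipy.optimize import least_squares
def masks(fn,X):
    d,R=pickle.load(open(fn,'rb'));u=proj(d,X)
    best=None
    for c,m in R:
        if m.sum()<300: continue
        ct=max(cv2.findContours(m.astype(np.uint8),cv2.RETR_EXTERNAL,cv2.CHAIN_APPROX_NONE)[0],key=len)
        e=np.linalg.norm(cv2.boundingRect(ct)[:2]+np.array(cv2.boundingRect(ct)[2:])/2-u)
        if best is None or e<best[0]: best=(e,ct)
    return d,best
t=np.linspace(0,2*np.pi,72,endpoint=False)
def hull(d,x,sc):
    P=[proj(d,(x[0]+.028*np.cos(a),x[1]+.028*np.sin(a),z)) for z in(x[2],x[2]+.02) for a in t]
    return cv2.convexHull(np.array(P,np.float32))
def fitz(fns,X):
    M=[masks(f,X) for f in fns];print([round(m[1][0],1) for m in M])
    def res(x):
        r=[]
        for d,(e,ct) in M:
            h=hull(d,x,0);v=[cv2.pointPolygonTest(h,(float(q[0][0]),float(q[0][1])),True)+x[3]*10 for q in ct[::3]];r+=v
        return np.array(r)
    s=least_squares(res,[*X,-.05],loss='soft_l1',diff_step=1e-3,x_scale=[.01,.01,.01,.1]);return np.round(s.x[:3],4),round(s.x[3]*10,2),round(np.sqrt(np.mean(s.fun**2)),2)
if __name__=='__main__':
    import sys
    for X in [(.522,.0057,.072),(.5175,-.0563,.072),(.3835,.034,0.)]: print(fitz(sys.argv[1:],X))
E
python3 -c "
from h import *
shot('b.pkl')"; python3 mz.py a.pkl b.pkl
```

```text
27.12 [ 0.4152 -0.0741  0.1836] [ 0.7321  0.6812 -0.     -0.    ] [-0.5  -0.9   0.34] 0.0725 0.0
(0.59, array([273.9,  75. ]), array([60.9, 66.9]), array([0.3919, 0.0256]), array([239.,  99.,  89.])) rel TCP [-22.7  99.7]
(0.66, array([458.4,  91. ]), array([77.5, 90.8]), array([0.521 , 0.0057]), array([224., 217., 207.])) rel TCP [106.4  79.8]
(0.74, array([447.1, 176.8]), array([71.8, 78.8]), array([ 0.5166, -0.0562]), array([222., 215., 206.])) rel TCP [102.   17.9]
[np.float64(7.5), np.float64(8.9)]
(array([0.5216, 0.0045, 0.0741]), np.float64(-1.53), np.float64(0.69))
[np.float64(8.9), np.float64(10.1)]
(array([ 0.5171, -0.0575,  0.0752]), np.float64(-1.51), np.float64(0.47))
[np.float64(8.1), np.float64(2.6)]
(array([0.3831, 0.0307, 0.    ]), np.float64(-1.0), np.float64(0.72))
```

```bash
sed -i 's/s=least_squares(res,\[\*X,-.05\]/f0=res;res2=lambda y:f0([y[0],y[1],y[2]-1,y[3]]);s=least_squares(res2,[X[0],X[1],X[2]+1,-.08]/; s/diff_step=1e-3/diff_step=[1e-3,1e-2,3e-4,1e-2]/; s/return np.round(s.x\[:3\],4)/return np.round(s.x[:3]-[0,0,1],4)/' mz.py; python3 mz.py a.pkl b.pkl; python3 mz.py a.pkl; python3 mz.py b.pkl
```

```text
[np.float64(7.5), np.float64(8.9)]
(array([0.5216, 0.0045, 0.0741]), np.float64(-1.53), np.float64(0.69))
[np.float64(8.9), np.float64(10.1)]
(array([ 0.5171, -0.0575,  0.0752]), np.float64(-1.51), np.float64(0.47))
[np.float64(8.1), np.float64(2.6)]
(array([ 3.831e-01,  3.070e-02, -1.000e-04]), np.float64(-1.0), np.float64(0.72))
[np.float64(7.5)]
(array([0.5094, 0.0045, 0.043 ]), np.float64(3.37), np.float64(0.46))
[np.float64(8.9)]
(array([ 0.5004, -0.0678,  0.0346]), np.float64(3.96), np.float64(0.44))
[np.float64(8.1)]
(array([ 0.37  ,  0.032 , -0.0179]), np.float64(0.39), np.float64(0.5))
[np.float64(8.9)]
(array([0.5247, 0.0046, 0.0671]), np.float64(-0.44), np.float64(0.79))
[np.float64(10.1)]
(array([ 0.5185, -0.0586,  0.0718]), np.float64(-0.96), np.float64(0.43))
[np.float64(2.6)]
(array([0.3899, 0.0259, 0.0548]), np.float64(-7.38), np.float64(0.42))
```

>>> {"name": "drive_tool", "arguments": {"increments": [[[1,38,0],[0,0,0],0.85],[[1,40,0],[0,0,0],0.85],[[1,40,0],[0,0,0],0.85],[[1,40,0],[0,0,0],0.85],[[1,40,-5],[0,0,0],0.85],[[1,40,-5],[0,0,0],0.85],[[1,40,-8],[0,0,0],0.85],[[1,30,-10],[0,0,0],0.85]]}}

```text
clock: 27.93
eef_pos: [0.4226, 0.2374, 0.1559]
tool_rot: [0.731, 0.682, 0.001, 0.0]
ft_force: [0.2, -0.8, -0.2]
grip_width: 0.0724
grasp_force: 0.0
```

>>> {"name": "drive_tool", "arguments": {"increments": [[[1,15,-5],[0,0,0],0.85],[[0,0,0],[0,0,0],0.85],[[0,0,0],[0,0,0],0.85],[[0,0,0],[0,0,0],0.85],[[0,0,0],[0,0,0],0.85],[[0,0,0],[0,0,0],0.85],[[0,0,0],[0,0,0],0.85],[[0,0,0],[0,0,0],0.85]]}}

```text
clock: 28.6
eef_pos: [0.4236, 0.2482, 0.1512]
tool_rot: [0.733, 0.681, 0.0, 0.0]
ft_force: [0.6, 0.0, 0.0]
grip_width: 0.0728
grasp_force: 0.0
```

```bash
python3 - <<'E'
from h import *
for i in range(3):
    st();p=camera('wrist');near(p,n=1)
near(p,'pencil_0',z=.004,n=1)
E
```

```text
28.6 [0.4236 0.2482 0.1512] [7.327e-01 6.806e-01 3.000e-04 1.000e-04] [0.57 0.02 0.01] 0.0728 0.0
(0.87, array([315.6,  92. ]), array([66.8, 72.7]), array([0.4286, 0.3358]), array([234., 227., 219.])) rel TCP [ 5.1 87.3]
28.7 [0.4235 0.2485 0.151 ] [7.325e-01 6.808e-01 2.000e-04 1.000e-04] [-1.14 -0.47 -0.15] 0.0726 0.0
(0.83, array([315.7,  92.3]), array([67.5, 71.3]), array([0.4286, 0.3358]), array([234., 227., 219.])) rel TCP [ 5.2 87.1]
28.8 [0.4234 0.2487 0.1509] [7.323e-01 6.810e-01 1.000e-04 0.000e+00] [ 0.1  -0.31 -0.17] 0.0727 0.0
(0.65, array([316.1,  92.3]), array([66.2, 70.5]), array([0.4287, 0.336 ]), array([234., 227., 219.])) rel TCP [ 5.4 87.2]
(0.62, array([403.2, 169.9]), array([ 17.3, 239.4]), array([0.5051, 0.2621]), array([219.,  85.,  77.])) rel TCP [81.8 13.2]
```

>>> {"name": "drive_tool", "arguments": {"increments": [[[1.5,24,-10],[0,0,0],0.85],[[1.5,24,-25],[0,0,0],0.85],[[1.2,24,-30],[0,0,0],0.85],[[1,15.2,-30],[0,0,0],0.85],[[0,0,-25],[0,0,0],0.85],[[0,0,-15],[0,0,0],0.85],[[0,0,-9],[0,0,0],0.85],[[0,0,0],[0,0,0],0.85]]}}

```text
clock: 29.62
eef_pos: [0.4269, 0.335, 0.0045]
tool_rot: [0.732, 0.681, -0.002, -0.0]
ft_force: [-0.0, 0.0, -0.4]
grip_width: 0.0727
grasp_force: 0.0
```

>>> {"name": "drive_tool", "arguments": {"increments": [[[0,0,0],[0,0,0],0.85],[[0,0,0],[0,0,0],0.85],[[0,0,0],[0,0,0],0.85],[[0,0,0],[0,0,0],0.85],[[0,0,0],[0,0,0],0.85],[[0,0,0],[0,0,0],0.85]]}}

```text
clock: 30.12
eef_pos: [0.4289, 0.3363, 0.0075]
tool_rot: [0.732, 0.681, 0.001, 0.0]
ft_force: [-0.3, 0.2, 0.4]
grip_width: 0.0726
grasp_force: 0.0
```

>>> {"name": "drive_tool", "arguments": {"increments": [[[0,0,0],[0,0,0],0.5],[[0,0,0],[0,0,0],0.5],[[0,0,0],[0,0,0],0.5],[[0,0,0],[0,0,0],0.5],[[0,0,0],[0,0,0],0.5]]}}

```text
clock: 30.53
eef_pos: [0.429, 0.3362, 0.008]
tool_rot: [0.732, 0.681, 0.001, 0.0]
ft_force: [-1.2, -1.5, 6.9]
grip_width: 0.0531
grasp_force: 61.4
```

>>> {"name": "drive_tool", "arguments": {"increments": [[[0,0,20],[0,0,0],0.5],[[0,0,40],[0,0,0],0.5],[[0,0,40],[0,0,0],0.5],[[0,0,40],[0,0,0],0.5],[[5,-20,32],[0,0,0],0.5],[[5,-30,26],[0,0,0],0.5],[[5,-34,22],[0,0,0],0.5],[[5,-34,22],[0,0,0],0.5]]}}

```text
clock: 31.2
eef_pos: [0.4479, 0.217, 0.2495]
tool_rot: [0.732, 0.682, -0.0, -0.0]
ft_force: [0.3, -0.4, -4.5]
grip_width: 0.0532
grasp_force: 64.4
```

>>> {"name": "drive_tool", "arguments": {"increments": [[[5,-38.5,0],[0,0,0],0.5],[[5,-38.5,0],[0,0,0],0.5],[[5,-38.5,0],[0,0,0],0.5],[[5,-38.5,0],[0,0,0],0.5],[[5,-38.5,0],[0,0,0],0.5],[[5,-38.5,0],[0,0,0],0.5],[[5,-38.5,0],[0,0,0],0.5],[[5,-38.5,0],[0,0,0],0.5]]}}

```text
clock: 31.87
eef_pos: [0.4876, -0.0917, 0.248]
tool_rot: [0.732, 0.681, -0.0, -0.001]
ft_force: [0.8, 1.0, -2.9]
grip_width: 0.053
grasp_force: 64.4
```

>>> {"name": "drive_tool", "arguments": {"increments": [[[5,-38,0],[0,0,0],0.5],[[5,-34,0],[0,0,0],0.5],[[4,-22,0],[0,0,0],0.5],[[0,-10,0],[0,0,0],0.5],[[0,-4,0],[0,0,0],0.5],[[0,0,0],[0,0,0],0.5],[[0,0,0],[0,0,0],0.5],[[0,0,0],[0,0,0],0.5]]}}

```text
clock: 32.53
eef_pos: [0.5023, -0.1964, 0.2487]
tool_rot: [0.732, 0.682, 0.0, -0.0]
ft_force: [-0.7, -0.9, -2.9]
grip_width: 0.053
grasp_force: 64.4
```

```bash
python3 - <<'E'
from h import *
for i in range(10): camera('top')
for i in range(3):
    p=camera('wrist');st();q=peg(p);print(q)
    if len(q)==2:
        c=(q[0][1]+q[1][1])/2+[.15,.15];print(c,at_z(p,c,.1)[:2],'need',np.round((at_z(p,c,.1)-get_obs()['eef_pos'])*1000,1))
print(proj(p,(.5131,-.1183,.08)));near(p,z=.09)
E
```

```text
33.08 [ 0.5025 -0.1978  0.2488] [0.7321 0.6812 0.     0.    ] [-0.23 -0.01 -2.62] 0.0529 64.4
[(np.int32(24), array([310.8, 101.6])), (np.int32(18), array([334.1, 102. ]))]
[322.6  101.95] [ 0.51289378 -0.11844734] need [  10.4   79.4 -148.8]
33.13 [ 0.5025 -0.1979  0.2487] [ 0.7322  0.6811  0.     -0.    ] [ 1.02  0.02 -3.3 ] 0.053 64.4
[(np.int32(24), array([310.8, 101.6])), (np.int32(18), array([334.1, 102. ]))]
[322.6  101.95] [ 0.51288092 -0.118518  ] need [  10.4   79.4 -148.7]
33.18 [ 0.5024 -0.1979  0.2487] [ 0.7322  0.6811 -0.     -0.    ] [ 0.35  0.34 -2.36] 0.053 64.4
[(np.int32(23), array([310.8, 101.4])), (np.int32(18), array([334.1, 102. ]))]
[322.6  101.85] [ 0.51287613 -0.11848511] need [  10.4   79.5 -148.7]
[322.46728263 101.61303133]
(0.86, array([322.4,  28.1]), array([65.6, 66.2]), array([ 0.5169, -0.0589]), array([240., 235., 229.])) rel TCP [ 14.4 139.1]
(0.67, array([316.8, 272.8]), array([113.4, 114. ]), array([ 0.4949, -0.2943]), array([131., 124., 117.])) rel TCP [ -7.6 -96.3]
(0.23, array([495.9, 123.2]), array([65.9, 81.2]), array([ 0.6725, -0.1492]), array([105., 130.,  94.])) rel TCP [170.   48.8]
```

>>> {"name": "drive_tool", "arguments": {"increments": [[[2.6,20,0],[0,0,0],0.5],[[2.6,20,0],[0,0,0],0.5],[[2.6,20,-15],[0,0,0],0.5],[[2.6,15,-25],[0,0,0],0.5],[[0,4.8,-25],[0,0,0],0.5],[[0,0,-25],[0,0,0],0.5],[[0,0,-15],[0,0,0],0.5],[[0,0,-8],[0,0,0],0.5]]}}

```text
clock: 33.9
eef_pos: [0.5112, -0.1175, 0.1332]
tool_rot: [0.732, 0.681, -0.001, -0.002]
ft_force: [-0.8, -0.5, -3.2]
grip_width: 0.0532
grasp_force: 64.4
```

>>> {"name": "drive_tool", "arguments": {"increments": [[[0,0,0],[0,0,0],0.5],[[0,0,0],[0,0,0],0.5],[[0,0,0],[0,0,0],0.5],[[0,0,0],[0,0,0],0.5],[[0,0,0],[0,0,0],0.5],[[0,0,0],[0,0,0],0.5],[[0,0,0],[0,0,0],0.5],[[0,0,0],[0,0,0],0.5]]}}

```text
clock: 34.57
eef_pos: [0.513, -0.1182, 0.1361]
tool_rot: [0.732, 0.681, 0.0, 0.0]
ft_force: [1.0, 0.4, -3.4]
grip_width: 0.0532
grasp_force: 64.4
```

>>> {"name": "drive_tool", "arguments": {"increments": [[[0,0,0],[0,0,0],0.5],[[0,0,0],[0,0,0],0.5],[[0,0,0],[0,0,0],0.5],[[0,0,0],[0,0,0],0.5]]}}

```text
clock: 34.9
eef_pos: [0.5128, -0.1181, 0.1357]
tool_rot: [0.732, 0.681, -0.0, -0.0]
ft_force: [0.2, -0.7, -3.3]
grip_width: 0.0532
grasp_force: 64.4
```

>>> {"name": "drive_tool", "arguments": {"increments": [[[0,0,-4],[0,0,0],0.5],[[0,0,-5],[0,0,0],0.5],[[0,0,-5],[0,0,0],0.5],[[0,0,-5],[0,0,0],0.5],[[0,0,-5],[0,0,0],0.5],[[0,0,-4],[0,0,0],0.5],[[0,0,-3],[0,0,0],0.5],[[0,0,0],[0,0,0],0.5]]}}

```text
clock: 35.57
eef_pos: [0.5123, -0.118, 0.1038]
tool_rot: [0.732, 0.681, -0.0, -0.001]
ft_force: [-1.1, -0.4, -3.0]
grip_width: 0.0529
grasp_force: 64.4
```

>>> {"name": "drive_tool", "arguments": {"increments": [[[0,0,-2],[0,0,0],0.5],[[0,0,-2],[0,0,0],0.5],[[0,0,-2],[0,0,0],0.5],[[0,0,-2],[0,0,0],0.5],[[0,0,-2],[0,0,0],0.5],[[0,0,0],[0,0,0],0.5]]}}

```text
clock: 36.07
eef_pos: [0.5129, -0.1181, 0.0945]
tool_rot: [0.732, 0.681, 0.0, -0.0]
ft_force: [0.9, -0.4, -2.9]
grip_width: 0.0526
grasp_force: 64.4
```

>>> {"name": "drive_tool", "arguments": {"increments": [[[0,0,-2],[0,0,0],0.5],[[0,0,-2],[0,0,0],0.5],[[0,0,-2],[0,0,0],0.5],[[0,0,-2],[0,0,0],0.5],[[0,0,0],[0,0,0],0.5],[[0,0,0],[0,0,0],0.5]]}}

```text
clock: 36.57
eef_pos: [0.5131, -0.1182, 0.0868]
tool_rot: [0.732, 0.681, 0.0, 0.0]
ft_force: [0.3, -0.7, -0.8]
grip_width: 0.053
grasp_force: 64.6
```

>>> {"name": "drive_tool", "arguments": {"increments": [[[0,0,-2],[0,0,0],0.5],[[0,0,-2],[0,0,0],0.5],[[0,0,-2],[0,0,0],0.5],[[0,0,-2],[0,0,0],0.5],[[0,0,-2],[0,0,0],0.5],[[0,0,0],[0,0,0],0.5]]}}

```text
clock: 37.07
eef_pos: [0.5131, -0.1182, 0.0766]
tool_rot: [0.732, 0.681, 0.0, 0.0]
ft_force: [1.0, -0.2, 2.4]
grip_width: 0.0528
grasp_force: 64.9
```

>>> {"name": "drive_tool", "arguments": {"increments": [[[0,0,-2],[0,0,0],0.5],[[0,0,-2],[0,0,0],0.5],[[0,0,-2],[0,0,0],0.5],[[0,0,0],[0,0,0],0.5]]}}

```text
clock: 37.4
eef_pos: [0.513, -0.1181, 0.0706]
tool_rot: [0.732, 0.681, 0.0, 0.0]
ft_force: [0.3, -0.2, 3.5]
grip_width: 0.053
grasp_force: 65.1
```

>>> {"name": "drive_tool", "arguments": {"increments": [[[0,0,-1.5],[0,0,0],0.5],[[0,0,-1.5],[0,0,0],0.5],[[0,0,0],[0,0,0],0.5]]}}

```text
clock: 37.65
eef_pos: [0.513, -0.1181, 0.0677]
tool_rot: [0.732, 0.681, 0.0, 0.0]
ft_force: [0.2, 0.8, 4.3]
grip_width: 0.0527
grasp_force: 65.2
```

>>> {"name": "drive_tool", "arguments": {"increments": [[[0,0,-1.5],[0,0,0],0.5],[[0,0,-1.5],[0,0,0],0.5],[[0,0,0],[0,0,0],0.5]]}}

```text
clock: 37.9
eef_pos: [0.513, -0.1182, 0.0649]
tool_rot: [0.732, 0.681, 0.0, 0.0]
ft_force: [0.6, -0.2, 5.2]
grip_width: 0.0533
grasp_force: 65.3
```

>>> {"name": "drive_tool", "arguments": {"increments": [[[0,0,-1],[0,0,0],0.5],[[0,0,-1],[0,0,0],0.5],[[0,0,0],[0,0,0],0.5]]}}

```text
clock: 38.15
eef_pos: [0.5131, -0.1182, 0.0631]
tool_rot: [0.732, 0.681, 0.0, 0.0]
ft_force: [-0.3, 0.1, 5.8]
grip_width: 0.053
grasp_force: 65.3
```

>>> {"name": "drive_tool", "arguments": {"increments": [[[0,0,-1],[0,0,0],0.5],[[0,0,-1],[0,0,0],0.5],[[0,0,0],[0,0,0],0.5]]}}

```text
clock: 38.4
eef_pos: [0.5131, -0.1181, 0.0611]
tool_rot: [0.732, 0.681, 0.0, 0.0]
ft_force: [0.8, 0.7, 5.3]
grip_width: 0.053
grasp_force: 65.3
```

>>> {"name": "drive_tool", "arguments": {"increments": [[[0,0,-1],[0,0,0],0.5],[[0,0,-0.5],[0,0,0],0.5],[[0,0,0],[0,0,0],0.5]]}}

```text
clock: 38.65
eef_pos: [0.5124, -0.1177, 0.0589]
tool_rot: [0.732, 0.681, -0.0, -0.001]
ft_force: [-1.1, 2.6, 3.8]
grip_width: 0.0529
grasp_force: 65.1
```

>>> {"name": "drive_tool", "arguments": {"increments": [[[0,0,-1],[0,0,0],0.5],[[0,0,-1],[0,0,0],0.5],[[0,0,0],[0,0,0],0.5]]}}

```text
clock: 38.9
eef_pos: [0.5125, -0.1177, 0.057]
tool_rot: [0.732, 0.681, -0.0, -0.001]
ft_force: [-1.3, 2.3, 3.9]
grip_width: 0.0529
grasp_force: 65.2
```

>>> {"name": "drive_tool", "arguments": {"increments": [[[0,0,3],[0,0,0],0.5],[[0,0,3],[0,0,0],0.5],[[0,0,3],[0,0,0],0.5],[[0,0,0],[0,0,0],0.9],[[0,0,0],[0,0,0],0.9],[[0,0,0],[0,0,0],0.9],[[0,0,0],[0,0,0],0.9]]}}

```text
clock: 39.48
eef_pos: [0.5128, -0.1186, 0.0662]
tool_rot: [0.732, 0.681, -0.0, 0.0]
ft_force: [-0.1, -0.1, 0.3]
grip_width: 0.0765
grasp_force: 0.0
```

>>> {"name": "drive_tool", "arguments": {"increments": [[[0,0,15],[0,0,0],0.9],[[0,0,35],[0,0,0],0.85],[[0,0,35],[0,0,0],0.85],[[0,0,30],[0,0,0],0.85],[[30,-10,10],[0,0,0],0.85],[[32,-10,0],[0,0,0],0.85],[[26,-5,0],[0,0,0],0.85],[[0,0,0],[0,0,0],0.85]]}}

```text
clock: 40.15
eef_pos: [0.6049, -0.1445, 0.1902]
tool_rot: [0.732, 0.681, 0.001, 0.001]
ft_force: [-0.2, -0.6, -0.1]
grip_width: 0.0725
grasp_force: 0.0
```

```bash
python3 -c "
from h import *
shot('c.pkl',settle=12)"
```

```text
40.75 [ 0.6007 -0.143   0.1917] [7.322e-01 6.811e-01 1.000e-04 2.000e-04] [0.04 0.38 0.89] 0.0722 0.0
(0.37, array([226.7, 145.5]), array([123.7, 319.9]), array([ 0.5343, -0.0902]), array([143., 136., 129.])) rel TCP [-66.5  52.9]
(0.74, array([202. , 101.1]), array([72.4, 80.3]), array([ 0.5214, -0.0567]), array([228., 222., 214.])) rel TCP [-79.4  86.4]
(0.85, array([210.4, 179. ]), array([67.1, 71.6]), array([ 0.5171, -0.1155]), array([136., 129., 123.])) rel TCP [-83.7  27.6]
(0.81, array([64.1, 20.6]), array([45.8, 85.6]), array([0.4373, 0.0017]), array([230.,  73.,  69.])) rel TCP [-163.5  144.8]
```

>>> {"name": "drive_tool", "arguments": {"increments": [[[-36,0,0],[0,0,0],0.85],[[-36,0,0],[0,0,0],0.85],[[-36,0,0],[0,0,0],0.85],[[-36,0,0],[0,0,0],0.85],[[-36,0,0],[0,0,0],0.85],[[-15,0,0],[0,0,0],0.85],[[0,0,0],[0,0,0],0.85],[[0,0,0],[0,0,0],0.85]]}}

```text
clock: 41.57
eef_pos: [0.406, -0.1433, 0.1919]
tool_rot: [0.732, 0.681, 0.001, 0.001]
ft_force: [0.3, 0.7, 0.8]
grip_width: 0.0725
grasp_force: 0.0
```

```bash
python3 -c "
from h import *
shot('d.pkl',settle=12)
import pickle
for f in 'cd':
    d,R=pickle.load(open(f+'.pkl','rb'));save(d,f+'.png')
from mz import fitz
for X in [(.522,.0057,.062),(.5175,-.0563,.062),(.513,-.1185,.062)]: print(fitz(['c.pkl','d.pkl'],X))
a=cv2.imread('pics/c.png')[0:290,60:360];b=cv2.imread('pics/d.png')[0:290,320:620]
cv2.imwrite('pics/cd.png',cv2.resize(np.hstack([a,b]),None,fx=1.33,fy=1.33,interpolation=cv2.INTER_CUBIC))
"
```

```text
42.17 [ 0.406  -0.1431  0.1911] [ 7.321e-01  6.812e-01 -1.000e-04 -1.000e-04] [-0.01  0.27  0.  ] 0.0728 0.0
(0.83, array([278.5,  12.5]), array([31. , 65.4]), array([ 0.3894, -0.0038]), array([242., 102.,  92.])) rel TCP [-16.5 139.3]
(0.81, array([455.1,  81.5]), array([73.4, 85.7]), array([ 0.5121, -0.0566]), array([232., 225., 218.])) rel TCP [106.2  86.5]
(0.85, array([444.4, 162.6]), array([67.2, 73.9]), array([ 0.5076, -0.1156]), array([231., 224., 216.])) rel TCP [101.7  27.5]
(0.95, array([459.8,  14.9]), array([36.8, 88.1]), array([ 0.5125, -0.0143]), array([229., 222., 215.])) rel TCP [106.6 128.8]
[np.float64(86.1), np.float64(26.2)]
(array([ 0.52  , -0.0479,  0.0721]), np.float64(5.57), np.float64(15.75))
[np.float64(6.0), np.float64(8.2)]
(array([ 0.5172, -0.0574,  0.0635]), np.float64(-1.28), np.float64(0.55))
[np.float64(6.6), np.float64(8.0)]
(array([ 0.5124, -0.1192,  0.064 ]), np.float64(-1.29), np.float64(0.61))
```

View pics/cd.png

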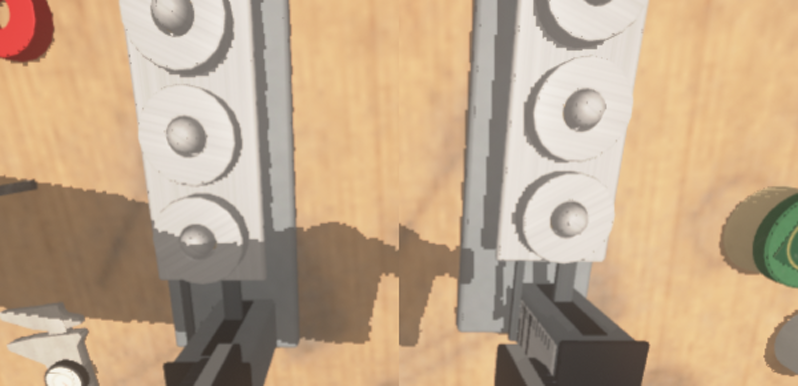

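```bash
python3 -c "
from workcell import *
print(job_done())"
```

```text
the job is handed in; nothing more can be done
None
```

I pressed all three collars home and handed the job in at about 42 s: stereo images put the pan at about 41 mm, inside the 31–44 mm band, after about 30 mm with two collars, and I did not read the gauge pointer itself.

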